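Clamp the wipe sample under its frame and hold the contamination probe over it

TASK

Get the wipe sample ready to be counted: lower the blue retaining frame over the two pins of the sample holder until it lies flush, without dropping it, and let go of it. Then lift the contamination probe out of its dock by the handle, carry it clear over the tube rack, and stop with it hovering level about 1 cm above the frame, centred over the opening and with its long side along the frame's, never touching the frame or the holder with it. Finish there while still holding the probe in the air; tube rack, petri dish and timer stay where they are and are not knocked with the probe.

Things in the scene. Friction and masses are not known exactly. Their poses are not given: they have to be found in the camera images.
- holder: Sample holder, fixed. Aluminium foot plate 134x74x6 mm; on it a dark pedestal 110x52 mm, flat top 22 mm above the bench, with a white sample card in its middle. Two vertical 8 mm steel pins with tapered tips stand on it at x = +40 and -40 mm, y = 0, 15 mm tall (tips 37 mm above the bench). Origin: centre of the underside, on the bench; x along the long side, z up.
- frame: Blue flat retaining frame, loose, 104x60x12 mm, 0.15 kg; opening 50x32 mm in its middle, 10.4 mm through holes at x = +40 and -40 mm, y = 0. Grip it across its 60 mm width. Fits the pins either way round; seated, its underside is 22 mm and its top 34 mm above the bench, pins 3 mm out of it. Origin: centre of the underside; x along the 104 mm side, y along the 60 mm side, z up.
- frame_opening (a point): Centre of the frame's opening at the level of the frame's top face (12 mm above the frame's origin); axes as the frame's.
- dock: Black charging dock of the probe, fixed on the strip in front of the sink, long side roughly along the bench: recess 84x60 mm, its floor 8 mm and its rim 16 mm above the bench; low hump with a green lamp at its +x end. Origin: centre of the recess, at bench level; x along the long side. (The bench's front edge has a rim 4 mm high, up to world x = 0.432.)
- probe: Cordless contamination probe, loose in the dock, 0.32 kg: pale body 76x56x30 mm, detector window 58x36 mm (long side along x) in its flat underside; above it a dark bow handle, a bar 76 mm long (x), 22 mm wide (y), 54 to 74 mm above the underside, free space of 24 mm below it. Grip the bar's middle across its width; the mass is centred below. Origin: window centre, on the underside; z up.
- probe_handle (a point): Middle of the probe's handle bar, 64 mm above the probe's origin.
- tube_rack: Green tube rack with coloured caps, 72 x 218 x 96 mm, loose, standing between the frame and the holder with its long side (its own y) pointing away from the robot: an obstacle to be carried over. A tall instrument (340 mm) stands behind the frame, its front at world x = 0.556. Origin: centre of the underside.
- timer: White bench timer, 70 x 62 x 21 mm, loose, behind the holder; bystander. Origin: centre of the underside.
- dish: Petri dish, 90 mm across, 16 mm tall, loose, on the front of the bench between the frame and the tube rack; bystander. Origin: centre of the underside.

How it is judged:
On the way, in this order (a step that is already met when the one before it is completed fails the run):
1. the frame lies flush on the holder over both pins, released, with the probe still in its dock (z of frame in the frame of holder between 0.0205 and 0.0238 m and horizontal distance between frame and holder below 0.003 m and angle between the x axis of frame and the x axis of holder, either way round below 0.06 rad and angle between frame's own z axis and vertical below 0.03 rad and contact force between the fingers and frame below 0.05 N and horizontal distance between probe and dock below 0.012 m and z of probe in the frame of dock below 0.016 m), for 0.2 s.
2. the probe has been lifted out of its dock by the gripper (z of probe in the frame of dock above 0.03 m and contact force between the fingers and probe above 1 N), for 0.1 s.
At the end, for the whole second after the job is handed in: Frame flush on the holder over both pins (within 3 mm, 0.06 rad), untouched by the robot; probe still, held by the fingers alone, its window 5 to 16 mm above the frame's top, within 6 mm of the opening's centre, 0.1 rad of its long direction and 0.07 rad of level, touching neither frame nor holder (z of frame in the frame of holder between 0.0205 and 0.0238 m and horizontal distance between frame and holder below 0.003 m and angle between the x axis of frame and the x axis of holder, either way round below 0.06 rad and angle between frame's own z axis and vertical below 0.03 rad and contact force between each of the arm, probe and frame below 0.05 N and z of probe in the frame of frame_opening between 0.005 and 0.016 m and horizontal distance between probe and frame_opening below 0.006 m and angle between the x axis of probe and the x axis of frame, either way round below 0.1 rad and angle between probe's own z axis and vertical below 0.07 rad and linear speed of probe below 0.01 m/s and contact force between the fingers and probe above 1 N and contact force between probe and holder below 0.05 N); the arm keeps its last pose, push and grip.
It fails at once if the probe touches the frame or the holder (contact force between probe and frame above 0.3 N or contact force between probe and holder above 0.3 N).
It fails at once if the frame is dropped (falls faster than 0.4 m/s, out of the fingers) (linear speed of frame above 0.4 m/s and contact force between the fingers and frame below 0.02 N).
It fails at once if the probe knocks against a bystander (contact force between probe and tube_rack above 0.5 N or contact force between probe and timer above 0.5 N or contact force between probe and dish above 0.5 N).
It fails at once if a bystander is shifted by more than 15 mm (distance of any of tube_rack, timer, dish from where it was at the start of the episode above 0.015 m).
It also fails if it takes over 64 s, if anything falls off the work surface, if the arm or the gripper's body presses on something with over 40 N, if the wrist force passes 120 N, or if a joint passes its speed limit or range.

ROBOT

A 7-joint arm with a two-finger parallel gripper is mounted at the origin on a cart in front of the work surface, level with it; the furniture and walls round the work are solid. World frame = base frame: x ahead of the robot, y to its left, z up, the work surface at z = 0. Lengths are in m, angles in rad, forces in N, time in s.
With the tool pointing down it reaches from about 0.4 to 0.9 m from the base axis. Payload 5.5 kg.
Tool frame: the origin (TCP) lies midway between the tips of the shut fingers; the grasp point (between the pads) lies r.grasp_offset behind it (r.grasp_offset is the distance from the TCP to the grasp point, in m); x points along the fingers, y is the direction in which the jaws open and shut, and the axes are right-handed (so a half turn about x gives the same grasp; the last joint's range is limited). The gripper opens to 85 mm and grips with 20 to 120 N. Pads are 22 mm wide; open, the fingers measure 114 mm over their backs; the gripper's body (76 mm by 85 mm) begins 54 mm behind the grasp point. The pads swing forward as they close: fully open they stand 13 mm farther back than shut.
Start: joints at [-0.932, 0.501, -0.427, 1.55, 0.221, 1.138, -0.21], TCP at [0.239, 0.605, 0.204] pointing down, gripper open.
Joint ranges: [-2.88, 2.88], [-0.31, 2.03], [-1.54, 1.56], [0.2, 2.42], [-1.41, 4.55], [0.19, 2.02], [-2.57, 2.57]. Speed limits (rad/s): [2.57, 2.57, 3.14, 3.14, 3.14, 3.14, 3.14].

INTERFACE

Orientations are given as a rotation vector (axis times angle).
In Python, from rig import r gives the robot as it stands. The module is installed in compiled form; this text tells all that it offers.
- The arm moves only by the shell command python3 -m pendant 'ROWS' [OPENING]. ROWS is JSON, a list of rows, each a list of 2 entries, a list of its own where there are three numbers: the shift along the world's x, y, z in cm, then the turn, a rotation vector about the world's x, y, z in rad. A call has 1 to 10 rows; each row is the pose to reach, as a shift and turn from the pose measured when the call began; what a row does not reach only later rows make up. A row lasts 1/12 s, in which the tool goes at most 41.7 mm and 7.16 degrees, less where a joint would pass 70% of its speed; a pose out of reach is approached as far as the arm can. A call with a gripper value outside its range is refused whole. OPENING is the gripper's target within -1 to 1 (fully open at 1, half-way at 0, shut at -1), set as the call begins (- or left out, the last holds). The fingers move at their own pace and stop on an object; the grip force is fixed at half the most. Time passes only in rows, so rows that repeat a pose let the fingers close. It gives the time, the measured TCP pose, the force and the opening at its end, in the units of the state.
- r.sense(): the state, without advancing time (a new reading comes with each control period).
- r.capture(name): name is "scene" or "side" or "wrist"; returns a dict with "frame" (420x560x3 uint8, red, green, blue), "depth" (420x560 float32, m along the optical axis (not along the pixel's ray), 0 where there is no reading), "fx", "fy", "cx", "cy" (pixels), "k1" (the pictures are not rectified: a ray, as slopes to the right and down, at radius r is drawn at 1 + k1 r^2 times it, then the intrinsics apply), "eye" and "rotation" of the camera in the world. Camera axes: x right, y down, z forward; pixel columns grow to the right and rows downward; lengths in m; the calibration is good to about 2 mm. A picture is of the moment at which its call begins.
- r.close_job(): hands the job in, once; it reports no verdict.
Trained networks look in a picture, given as the dict that the camera call returned (one of the last four; its "shot" number tells which), for a name from the list of things; names that differ only in an ending like _2 or _b are one class to them, and where a whole thing is asked for, a point or a joint stands for the part that bears it (a point fixed in the world has none). Each returns a list of dicts, best first, with "conf" (0 to 1); they miss things now and then, are a little off and sometimes report something else, mostly with a low value. They report only what shows in the picture. A call takes as long as a camera call.
- r.regions_of(name, picture): "pixels" (420x560 bool, what is visible of it) and "xy" ([column, row] in pixels, amid what is visible of it).
- r.spot_point(name, picture): "xy" ([column, row] in pixels: a listed point, or the origin of a listed thing).
The state is a dict: "clock": time; "joints": joint angles; "qd": joint speeds; "joint_torque": joint torques, N m; "ee_pos": TCP position; "tcp_rot": TCP orientation; "wrist_force": force on the tool from outside, world axes, zero at the start; "wrist_torque": the same for the moment, N m; "width": opening from 0.0 (shut) to 1.0 (fully open).
Only numpy, scipy, OpenCV 4.12 (cv2) and the standard library are available. Lean on these libraries where they do the work, as an engineer would, in place of code of your own. Each camera call takes 0.05 s, during which the arm holds its last target.

## Working session

There is one attempt and no reset: what is moved stays moved. The work goes in short steps, Python scripts to look and compute and a shell command to move; the robot and the scene stay as the last step left them, time stands still between calls to the robot, and variables do not carry over. Pictures are saved under pics/ and viewed, and the job is handed in when it is done.

```bash
mkdir -p pics; ls
cat > h.py <<'E'
import numpy as np, cv2
from rig import r
from scipy.spatial.transform import Rotation as R
def und(p,c):
    x=(p[0]-c['cx'])/c['fx']; y=(p[1]-c['cy'])/c['fy']; a,b=x,y
    for _ in range(20):
        s=1+c['k1']*(a*a+b*b); a,b=x/s,y/s
    return a,b
def ray(p,c):
    a,b=und(p,c); Rm=np.array(c['rotation'])
    if Rm.shape!=(3,3): Rm=R.from_rotvec(Rm).as_matrix()
    return np.array(c['eye']), Rm@np.array([a,b,1.0])
def atz(p,c,z):
    e,d=ray(p,c); return e+d*(z-e[2])/d[2]
def cloud(c,mask=None):
    v,u=np.nonzero((c['depth']>0) if mask is None else (mask&(c['depth']>0)))
    K=(u-c['cx'])/c['fx'],(v-c['cy'])/c['fy']
    a,b=K[0].copy(),K[1].copy()
    for _ in range(20):
        s=1+c['k1']*(a*a+b*b); a,b=K[0]/s,K[1]/s
    d=c['depth'][v,u]; Rm=np.array(c['rotation'])
    if Rm.shape!=(3,3): Rm=R.from_rotvec(Rm).as_matrix()
    return np.array(c['eye'])+ (np.stack([a,b,np.ones_like(a)],1)*d[:,None])@Rm.T, np.stack([u,v],1)
def save(c,n): cv2.imwrite('pics/'+n+'.png',cv2.cvtColor(c['frame'],cv2.COLOR_RGB2BGR))
E
python3 - <<'E'
from h import *
np.set_printoptions(precision=4,suppress=True)
print(r.sense(), r.grasp_offset)
for n in ['scene','side','wrist']:
    c=r.capture(n); save(c,n+'0'); print(n,c['eye'],np.array(c['rotation']).tolist(),c['fx'],c['k1'])
    for t in ['holder','frame','dock','probe','tube_rack','timer','dish']:
        g=r.regions_of(t,c); 
        for q in g[:1]:
            P,_=cloud(c,q['pixels'])
            print(t,round(q['conf'],2),q['xy'],q['pixels'].sum(),np.median(P,0),P.min(0),P.max(0))
E
```

```text
pics
{'clock': 0.0, 'joints': array([-0.9318,  0.5018, -0.4267,  1.5514,  0.2208,  1.1383, -0.2103]), 'qd': array([-0.0005, -0.001 ,  0.0026, -0.0002,  0.0001,  0.0001,  0.0011]), 'joint_torque': array([  0.0001, -56.952 ,  -5.8171, -28.0949,   0.0105,   0.0117,
        -0.    ]), 'ee_pos': array([0.2384, 0.6039, 0.2029]), 'tcp_rot': array([ 0.2934,  1.551 , -0.2964]), 'wrist_force': array([-0.2782,  0.2037, -0.2731]), 'wrist_torque': array([-0.0089,  0.0106,  0.0043]), 'width': 1.0024535983212313} 0.0187
scene [ 0.0749 -0.8698  1.0508] [-2.2691496177783557, 0.6253241489881641, -0.2573384745159699] 468.9992208194349 -0.06652646266587085
holder 0.69 [334.7, 349.1] 1539 [ 0.4962 -0.4377  0.0189] [ 0.4301 -0.4858 -0.0055] [ 0.5808 -0.3737  0.0383]
frame 0.95 [255.7, 249.5] 572 [ 0.4883 -0.056   0.0095] [ 0.4365 -0.0873 -0.0065] [ 0.5508 -0.0132  0.0178]
probe 0.62 [205.4, 185.0] 442 [0.4636 0.265  0.0374] [ 0.4396  0.2411 -0.003 ] [0.5157 0.4012 0.0845]
tube_rack 0.72 [322.3, 295.4] 2908 [ 0.5385 -0.3123  0.0597] [ 0.4429 -0.3322 -0.0078] [ 0.6787 -0.2147  0.0981]
timer 0.93 [382.7, 326
[... 286 characters left out ...]
96.22847525072723 -0.04722409086800374
frame 0.82 [296.7, 216.0] 505 [ 0.4939 -0.0428  0.0113] [ 0.44   -0.1092 -0.002 ] [ 0.548  -0.016   0.0158]
dock 0.86 [305.6, 309.2] 484 [0.4731 0.3347 0.0145] [ 0.4395  0.2415 -0.0012] [0.5071 0.3501 0.0385]
probe 0.77 [305.0, 288.0] 1158 [0.4727 0.3126 0.0401] [ 0.4419  0.1347 -0.0014] [0.5046 0.3286 0.0861]
tube_rack 0.57 [296.2, 172.3] 1019 [ 0.5104 -0.2824  0.0443] [ 0.4465 -0.4218  0.0049] [ 0.5732 -0.2348  0.0975]
dish 0.81 [300.1, 195.5] 386 [ 0.4906 -0.1885  0.0154] [ 0.4473 -0.2615 -0.0007] [ 0.5324 -0.1539  0.0191]
wrist [0.1715 0.6302 0.3748] [2.392113816235852, 1.6288749326038796, 0.23677548459937306] 352.95077315225564 -0.06271659368879617
```

View pics/scene0.png

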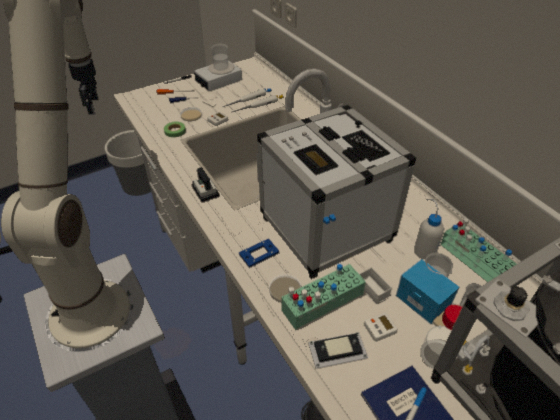

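View pics/side0.png

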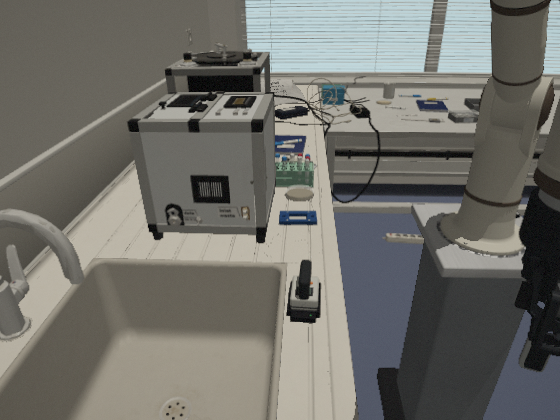

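View pics/wrist0.png

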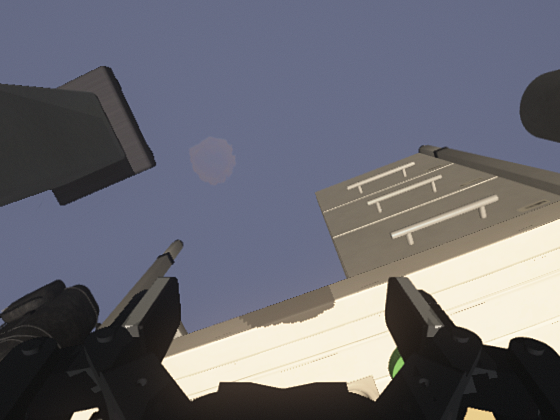

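```bash
cat >> h.py <<'E'
np.set_printoptions(precision=4,suppress=True)
def rect(P):
    (c,s,a)=cv2.minAreaRect((P[:,:2]*1000).astype(np.float32)); return np.array(c)/1000,s,a
def segrect(c,mask,z0):
    # project mask boundary pixels to plane z0
    v,u=np.nonzero(mask); P=np.array([atz((a,b),c,z0) for a,b in zip(u,v)]); return P
E
python3 - <<'E'
from h import *
print(R.from_rotvec(r.sense()['tcp_rot']).as_matrix())
for n in ['scene','side']:
    c=r.capture(n)
    for t,zs in [('frame',(0.007,0.018)),('holder',(0.014,0.03)),('dock',(0.012,0.022)),('probe',(0.068,0.1)),('timer',(0.015,.03)),('dish',(.01,.02)),('tube_rack',(.05,.1))]:
        g=r.regions_of(t,c)
        if not g: print(n,t,'none'); continue
        P,_=cloud(c,g[0]['pixels']); Q=P[(P[:,2]>zs[0])&(P[:,2]<zs[1])]
        print(n,t,round(g[0]['conf'],2),len(Q),rect(Q) if len(Q)>5 else 0)
    for t in ['holder','frame','frame_opening','dock','probe','probe_handle']:
        z={'holder':0,'frame':0,'frame_opening':.012,'dock':0,'probe':.008,'probe_handle':.072}[t]
        for q in r.spot_point(t,c)[:2]: print(n,t,round(q['conf'],2),q['xy'],atz(q['xy'],c,z))
    im=cv2.cvtColor(c['frame'],cv2.COLOR_RGB2BGR)
    w=im[150:400,180:410] if n=='scene' else im[150:330,260:340]
    cv2.imwrite('pics/crop_%s.png'%n,cv2.resize(w,None,fx=2.4 if n=='scene' else 3.3,fy=2.4 if n=='scene' else 3.3,interpolation=cv2.INTER_CUBIC))
E
```

```text
[[-0.      0.367   0.9302]
 [-0.      0.9302 -0.367 ]
 [-1.     -0.     -0.    ]]
scene frame 0.56 379 (array([ 0.489 , -0.0542]), (103.48609161376953, 63.96029281616211), 2.118342399597168)
scene holder 0.96 883 (array([ 0.5034, -0.4318]), (55.35530471801758, 110.7905044555664), 72.02250671386719)
scene dock none
scene probe none
scene timer 0.8 445 (array([ 0.633 , -0.4368]), (61.31462097167969, 68.4686050415039), 82.8487319946289)
scene dish 0.59 492 (array([ 0.4872, -0.1961]), (89.69559478759766, 69.50591278076172), 5.526849269866943)
scene tube_rack 0.84 1936 (array([ 0.5529, -0.2951]), (219.978515625, 77.92999267578125), 0.18191567063331604)
scene holder 0.59 [336.9, 348.1] [ 0.5062 -0.4256  0.    ]
scene holder 0.32 [257.5, 255.2] [ 0.4849 -0.0559  0.    ]
scene frame 0.57 [255.3, 253.0] [ 0.4835 -0.045   0.    ]
scene frame_opening 0.89 [257.6, 249.1] [ 0.492  -0.0445  0.012 ]
scene frame_opening 0.3 [201.5, 177.0] [0.4867 0.3483 0.012 ]
scene dock 0.71 [205.9, 188.8] [0.4785 0.2964 0.    ]
scene probe 0.92 [209.2, 192.1] [0.4779 0.2662 0.008 ]
scene probe 0.18 [377.5, 327.3]
[... 359 characters left out ...]
6]), (72.92597961425781, 22.5821475982666), 86.9751968383789)
side timer none
side dish 0.7 315 (array([ 0.4929, -0.2002]), (85.60057830810547, 91.8760986328125), 46.70307159423828)
side tube_rack 0.75 561 (array([ 0.5103, -0.2912]), (80.37334442138672, 127.8363037109375), 88.50701141357422)
side holder 0.49 [296.5, 165.7] [ 0.504  -0.4468  0.    ]
side frame 0.82 [299.6, 218.8] [ 0.4872 -0.0553  0.    ]
side frame_opening 0.6 [303.0, 219.6] [ 0.4776 -0.0306  0.012 ]
side dock 0.69 [307.1, 300.5] [0.4668 0.2837 0.    ]
side probe 0.82 [303.2, 296.5] [0.4751 0.2807 0.008 ]
side probe_handle 0.95 [304.9, 273.5] [0.4726 0.2854 0.072 ]
side probe_handle 0.26 [304.2, 295.0] [0.4737 0.3496 0.072 ]
```

View pics/crop_scene.png

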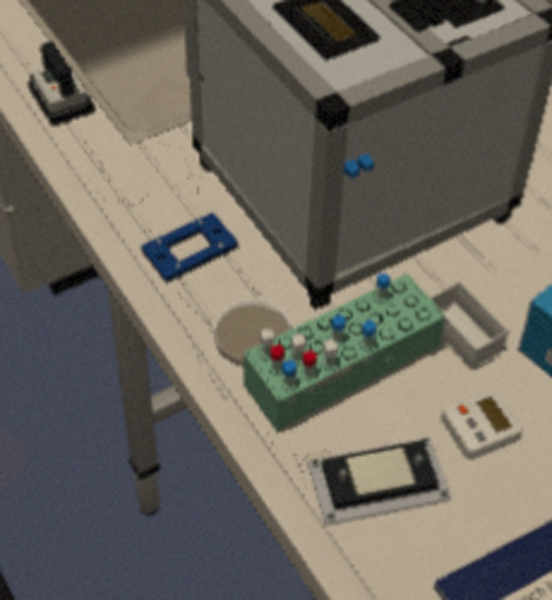

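View pics/crop_side.png

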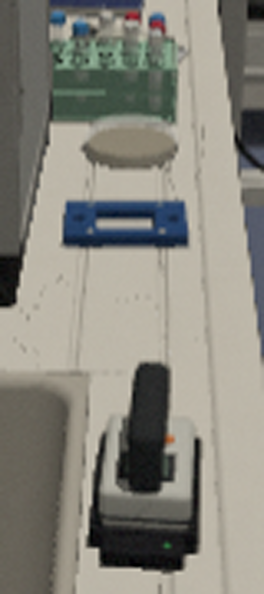

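```bash
python3 -m pendant '[[[1.4,-3.6,0.5],[0,0,0.05]],[[2.8,-7.2,1],[0,0,0.1]],[[4.2,-10.8,1.5],[0,0,0.15]],[[5.6,-14.4,2],[0,0,0.2]],[[7,-18,2],[0,0,0.25]],[[8.4,-21.6,2],[0,0,0.3]],[[9.8,-25.2,2],[0,0,0.35]],[[11.2,-28.8,2],[0,0,0.4]],[[12.6,-32.4,2],[0,0,0.41]],[[14,-36,2],[0,0,0.41]]]' 1
python3 - <<'E'
from h import *
s=r.sense();print(s['ee_pos'],s['joints'],s['wrist_force'])
E
```

```text
clock: 3.43
ee_pos: [0.379, 0.2429, 0.2243]
tcp_rot: [-0.027, 1.57, 0.028]
wrist_force: [0.4, -0.6, -0.4]
width: 1.0
[0.379  0.2429 0.2243] [-0.2863  0.1012 -0.3644  2.0075  0.042   1.0389  0.9356] [ 0.4387 -0.5581 -0.4338]
```

```bash
python3 -m pendant '[[[1.5,-3.6,0],[0,0,0]],[[3,-7.2,0],[0,0,0]],[[4.5,-10.8,0],[0,0,0]],[[6,-14.4,0],[0,0,0]],[[7.5,-18,0],[0,0,0]],[[9,-21.6,0],[0,0,0]],[[10,-25.2,0],[0,0,0]],[[10.5,-28,0],[0,0,0]],[[11,-29.3,0],[0,0,0]],[[11,-29.3,0],[0,0,0]]]'
python3 - <<'E'
from h import *
s=r.sense();print(s['ee_pos'],s['joints'],s['wrist_force'])
c=r.capture('wrist');save(c,'w1');print(c['eye'],np.array(c['rotation']))
M=R.from_rotvec(c['rotation']).as_matrix();print(M)
hsv=cv2.cvtColor(c['frame'],cv2.COLOR_RGB2HSV)
m=((hsv[...,0]>100)&(hsv[...,0]<125)&(hsv[...,1]>120)&(hsv[...,2]>50))
P,uv=cloud(c,m);k=(np.abs(P[:,0]-.49)<.1)&(np.abs(P[:,1]+.05)<.1)&(P[:,2]<.03);P=P[k];print(len(P),np.median(P,0),rect(P[P[:,2]>.005]))
for t in ['frame','frame_opening']:
    for q in r.spot_point(t,c)[:2]: print(t,q['conf'],q['xy'],atz(q['xy'],c,.012 if '_' in t else 0))
E
```

```text
clock: 4.27
ee_pos: [0.4897, -0.0546, 0.2244]
tcp_rot: [-0.023, 1.569, 0.022]
wrist_force: [-0.0, -0.7, -0.3]
width: 0.997
[ 0.4897 -0.0546  0.2244] [ 0.1183  0.1667 -0.0698  1.925   0.0145  1.0486  1.6417] [-0.0489 -0.7309 -0.3088]
[ 0.4173 -0.0576  0.3952] [2.0366 2.0973 0.3058]
[[-0.0292  0.9578  0.286 ]
 [ 0.9996  0.0282  0.0078]
 [-0.0006  0.2861 -0.9582]]
1127 [ 0.4807 -0.0314  0.0129] (array([ 0.4866, -0.0345]), (90.67473602294922, 23.810604095458984), 1.8637773990631104)
```

View pics/w1.png

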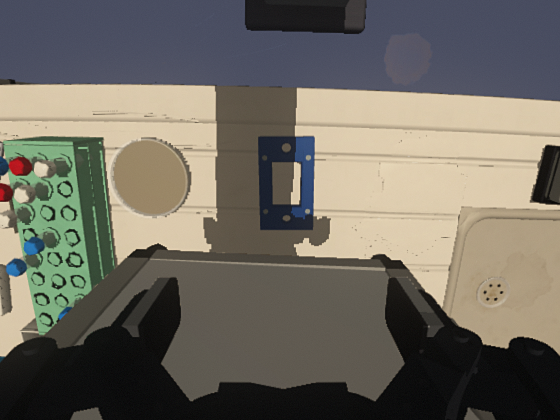

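```bash
cat >> h.py <<'E'
def frame_meas(c,z,box):
    x0,x1,y0,y1=box
    f=c['frame'].astype(int); m=(f[...,2]>f[...,0]*1.5+8)&(f[...,2]>f[...,1]*1.2+3)
    b=np.zeros_like(m);b[y0:y1,x0:x1]=1;m&=b
    m=cv2.morphologyEx(m.astype(np.uint8),cv2.MORPH_CLOSE,np.ones((3,3)))
    n,l,st,_=cv2.connectedComponentsWithStats(m);i=1+np.argmax(st[1:,4]);m=(l==i)
    cs,_=cv2.findContours(m.astype(np.uint8),cv2.RETR_CCOMP,cv2.CHAIN_APPROX_NONE)
    for k in cs:
        if len(k)<6: continue
        P=np.array([atz(p[0],c,z)[:2] for p in k]); print(len(k),k[:,0].mean(0),rect(P))
    return m
E
python3 - <<'E'
from h import *
c=r.capture('wrist');m=frame_meas(c,.012,(235,340,110,250))
for t in ['frame','frame_opening']:
    for q in r.spot_point(t,c)[:2]: print(t,q['conf'],q['xy'],atz(q['xy'],c,.012 if '_' in t else 0))
print(atz((287,148),c,.012),atz((287,218),c,.012))
cv2.imwrite('pics/m1.png',cv2.resize(np.hstack([m[120:240,240:330].astype(np.uint8)*255, cv2.cvtColor(c['frame'],cv2.COLOR_RGB2GRAY)[120:240,240:330]]),None,fx=4,fy=4))
E
```

```text
196 [299.9898 177.9694] (array([ 0.4858, -0.0324]), (88.88248443603516, 20.323293685913086), 2.1204347610473633)
18 [301.5 212. ] (array([ 0.523, -0.027]), (7.0695624351501465, 5.647750377655029), 2.849078416824341)
20 [302.45 158.5 ] (array([ 0.463, -0.029]), (7.543396472930908, 7.5952277183532715), 2.1527764797210693)
frame 0.96 [282.4, 182.5] [ 0.4924 -0.0497  0.    ]
frame_opening 0.85 [281.0, 182.9] [ 0.4906 -0.0513  0.012 ]
[ 0.4524 -0.0462  0.012 ] [ 0.5306 -0.0431  0.012 ]
```

View pics/m1.png

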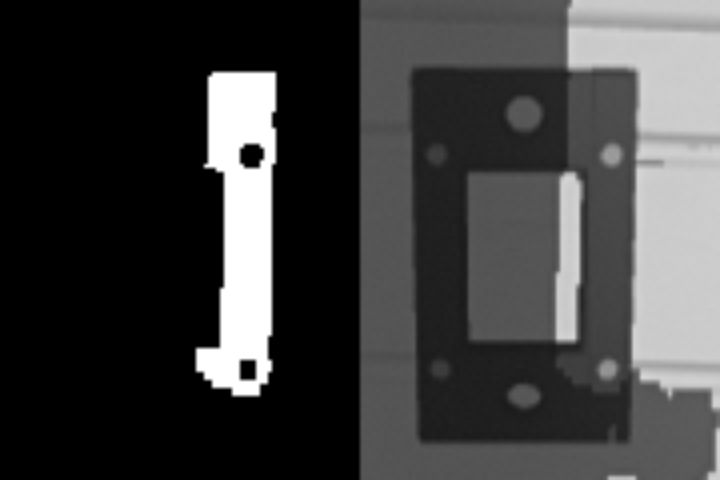

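Run:
```python
from h import *
c=r.capture('wrist')
K=[(253.1,136.9),(309.4,136.9),(307.4,230),(254.4,230)]
P=np.array([atz(p,c,.012)[:2] for p in K]);print(P,P.mean(0),rect(P))
Q=np.array([atz(p,c,.012)[:2] for p in [(280.8,148.3),(281,218.5)]]);d=Q[1]-Q[0];print(Q,Q.mean(0),np.linalg.norm(d),np.arctan2(d[1],d[0]))
d=(P[3]+P[2]-P[0]-P[1])/2;print(np.arctan2(d[1],d[0]))
M=R.from_rotvec(r.sense()['tcp_rot']).as_matrix();print(M, np.arctan2(M[1,2],M[0,2]))
```

```text
[[ 0.4421 -0.0823]
 [ 0.4398 -0.0225]
 [ 0.5441 -0.0186]
 [ 0.5464 -0.0792]] [ 0.4931 -0.0506] (array([ 0.4931, -0.0508]), (104.44352722167969, 60.68500518798828), 2.130643606185913)
[[ 0.453  -0.0524]
 [ 0.5316 -0.0493]] [ 0.4923 -0.0509] 0.07860107097759844 0.03982923094702891
0.03345332881659848
[[ 0.001  -0.0374  0.9993]
 [ 0.0007  0.9993  0.0374]
 [-1.      0.0007  0.001 ]] 0.03742686656289334
```

```bash
python3 -m pendant '[[[0.28,0.39,-3],[0,0,0]],[[0.28,0.39,-6.5],[0,0,0]],[[0.28,0.39,-10],[0,0,0]],[[0.28,0.39,-13.5],[0,0,0]],[[0.28,0.39,-17],[0,0,0]],[[0.28,0.39,-19.5],[0,0,0]],[[0.28,0.39,-21],[0,0,0]],[[0.28,0.39,-21.6],[0,0,0]],[[0.28,0.39,-21.8],[0,0,0]],[[0.28,0.39,-21.8],[0,0,0]]]' 0.6
python3 - <<'E'
from h import *
s=r.sense();print(s['ee_pos'],s['joints'],s['wrist_force'])
c=r.capture('wrist');save(c,'w2')
c=r.capture('side');cv2.imwrite('pics/s2.png',cv2.resize(cv2.cvtColor(c['frame'],cv2.COLOR_RGB2BGR)[140:260,220:380],None,fx=5,fy=5,interpolation=cv2.INTER_CUBIC))
E
```

```text
clock: 5.45
ee_pos: [0.4919, -0.0443, 0.0066]
tcp_rot: [-0.029, 1.569, 0.031]
wrist_force: [0.5, 0.9, 0.4]
width: 0.803
[ 0.4919 -0.0443  0.0066] [ 0.09    0.4982 -0.0646  2.0787  0.0559  0.5652  1.5951] [0.4859 0.884  0.417 ]
```

View pics/w2.png

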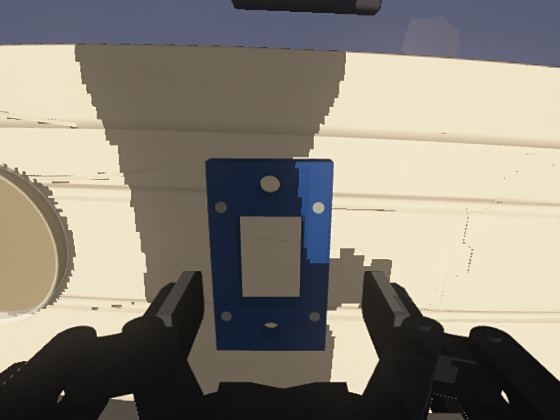

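View pics/s2.png

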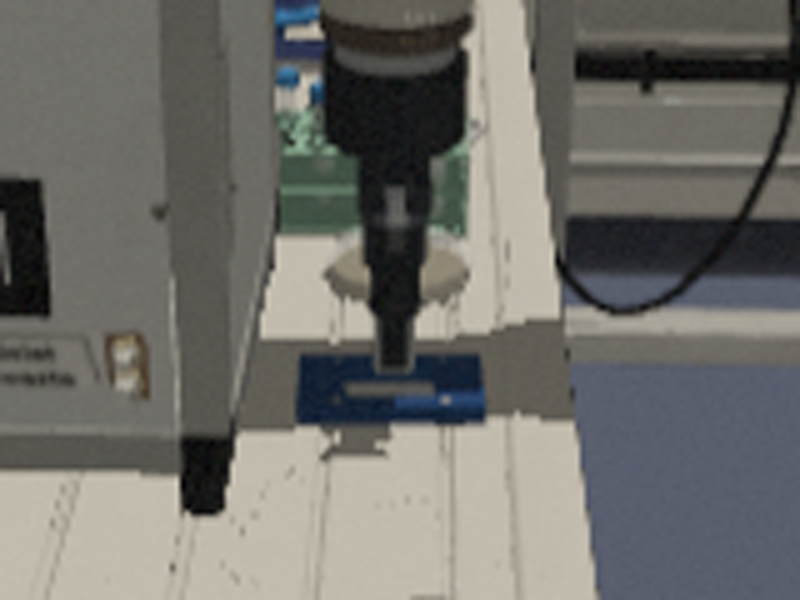

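Run:
```python
from h import *
c=r.capture('wrist')
K=[(207,158.5),(333,158.5),(328.5,350.5),(216.5,350.5)]
P=np.array([atz(p,c,.012)[:2] for p in K]);print(P,P.mean(0),rect(P))
d=(P[3]+P[2]-P[0]-P[1])/2;print(np.arctan2(d[1],d[0]))
s=r.sense();M=R.from_rotvec(s['tcp_rot']).as_matrix();print(s['ee_pos'],M, np.arctan2(M[1,2],M[0,2]))
```

```text
[[ 0.4425 -0.0831]
 [ 0.4402 -0.0239]
 [ 0.5469 -0.0177]
 [ 0.5493 -0.0805]] [ 0.4947 -0.0513] (array([ 0.4947, -0.0512]), (106.8909912109375, 62.84890365600586), 2.2515883445739746)
0.04091924800920757
[ 0.493  -0.0447  0.0077] [[ 0.0036 -0.0376  0.9993]
 [ 0.0006  0.9993  0.0376]
 [-1.      0.0004  0.0036]] 0.037634013158479564
```

```bash
python3 -m pendant '[[[0,-0.6,0],[0,0,0]],[[0,-0.63,-0.3],[0,0,0]],[[0,-0.63,-0.6],[0,0,0]],[[0,-0.63,-0.8],[0,0,0]],[[0,-0.63,-0.8],[0,0,0]]]';python3 -m pendant '[[[0,0,0],[0,0,0]]]'
python3 - <<'E'
from h import *
s=r.sense();print(s['ee_pos'],s['wrist_force'])
c=r.capture('side');cv2.imwrite('pics/s3.png',cv2.resize(cv2.cvtColor(c['frame'],cv2.COLOR_RGB2BGR)[140:260,220:380],None,fx=5,fy=5,interpolation=cv2.INTER_CUBIC))
E
```

```text
clock: 6.02
ee_pos: [0.4925, -0.051, -0.0007]
tcp_rot: [-0.029, 1.568, 0.03]
wrist_force: [0.3, 0.5, -0.4]
width: 0.803
clock: 6.1
ee_pos: [0.4923, -0.0509, -0.0009]
tcp_rot: [-0.029, 1.568, 0.03]
wrist_force: [-0.3, 0.7, 0.5]
width: 0.795
[ 0.4923 -0.0509 -0.0009] [-0.2641  0.7355  0.454 ]
```

View pics/s3.png

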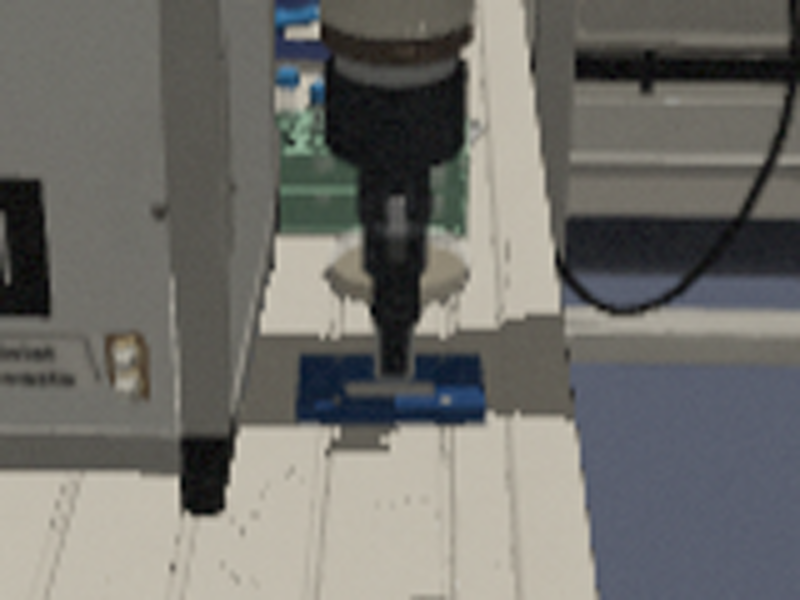

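Run:
```python
from h import *
c=r.capture('side')
for v in (214,215,216,217):
  e,d=ray((299.5,v),c)
  for y in (-.017,-.008): print(v,y,e+d*(y-e[1])/d[1])
P,uv=cloud(c); k=(abs(P[:,0]-.4925)<.015)&(abs(P[:,1]+.012)<.02); print(uv[k][:, 1].max()); 
for v in range(200,226): 
  q=(uv[:,1]==v)&(uv[:,0]==299); print(v,P[q])
```

```text
214 -0.017 [ 0.4873 -0.017   0.0374]
214 -0.008 [ 0.4872 -0.008   0.0425]
215 -0.017 [ 0.4873 -0.017   0.0342]
215 -0.008 [ 0.4872 -0.008   0.0394]
216 -0.017 [ 0.4873 -0.017   0.0311]
216 -0.008 [ 0.4872 -0.008   0.0363]
217 -0.017 [ 0.4872 -0.017   0.028 ]
217 -0.008 [ 0.4872 -0.008   0.0332]
230
200 [[ 0.4889 -0.0037  0.087 ]]
201 [[0.4888 0.0098 0.0912]]
202 [[0.4887 0.0151 0.091 ]]
203 [[0.4887 0.0116 0.0863]]
204 [[0.4887 0.0117 0.0834]]
205 [[0.4886 0.0124 0.0808]]
206 [[ 0.4888 -0.0019  0.0701]]
207 [[ 0.4888 -0.0062  0.0648]]
208 [[ 0.4887 -0.0061  0.0618]]
209 [[ 0.4887 -0.0004  0.0619]]
210 [[ 0.4886 -0.0025  0.0577]]
211 [[0.4886 0.0005 0.0564]]
212 [[ 0.4886 -0.0025  0.0517]]
213 [[ 0.4886 -0.0046  0.0474]]
214 [[ 0.4885 -0.0017  0.046 ]]
215 [[ 0.4885 -0.0048  0.0412]]
216 [[ 0.4886 -0.0109  0.0346]]
217 [[ 0.489  -0.062   0.0021]]
218 [[ 0.489  -0.0616 -0.001 ]]
219 [[ 0.4887 -0.0334  0.0121]]
220 [[ 0.4886 -0.0271  0.0126]]
221 [[ 0.4885 -0.0223  0.0122]]
222 [[ 0.4885 -0.0231  0.0085]]
223 [[ 0.4884 -0.0213  0.0064]]
224 [[ 0.4884 -0.0227  0.0023]]
225 [[ 0.4884 -0.019   0.0013]]
```

Run:
```python
from h import *
c=r.capture('wrist');save(c,'w3');P,uv=cloud(c)
k=(P[:,2]>.02)&(uv[:,1]<400);q=P[k];
k2=(abs(P[:,0]-.4925)<.03)&(P[:,2]<.09)&(P[:,2]>.016)
Q=P[k2];U=uv[k2]
for a,b in ((-.12,-.05),(-.05,.03)):
    w=(Q[:,1]>a)&(Q[:,1]<b); o=np.argsort(Q[w][:,2])[:8]; print(Q[w][o],U[w][o]);
```

```text
[[ 0.4997 -0.0859  0.0337]
 [ 0.4998 -0.0858  0.0344]
 [ 0.4987 -0.0857  0.0346]
 [ 0.4868 -0.0866  0.0347]
 [ 0.4928 -0.0864  0.0348]
 [ 0.489  -0.0867  0.0348]
 [ 0.4938 -0.0864  0.0349]
 [ 0.4923 -0.0863  0.0349]] [[204 301]
 [204 302]
 [204 300]
 [201 275]
 [202 288]
 [201 280]
 [202 290]
 [202 287]]
[[ 0.4967 -0.0175  0.0336]
 [ 0.4975 -0.0175  0.034 ]
 [ 0.497  -0.0176  0.034 ]
 [ 0.4862 -0.0175  0.0343]
 [ 0.4904 -0.0175  0.0344]
 [ 0.4843 -0.0178  0.0345]
 [ 0.4914 -0.0174  0.0345]
 [ 0.4976 -0.0177  0.0347]] [[361 300]
 [361 302]
 [361 301]
 [364 279]
 [363 288]
 [364 275]
 [363 290]
 [361 303]]
```

View pics/w3.png

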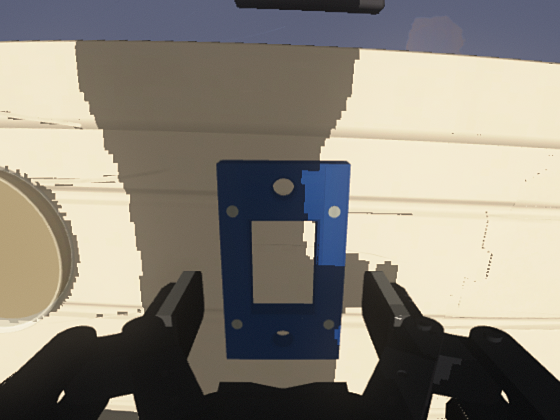

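```bash
python3 -m pendant '[[[0,0,-0.2],[0,0,0]],[[0,0,-0.4],[0,0,0]],[[0,0,-0.4],[0,0,0]]]'; python3 -m pendant '[[[0,0,-0.2],[0,0,0]],[[0,0,-0.4],[0,0,0]],[[0,0,-0.4],[0,0,0]]]'
python3 - <<'E'
from h import *
c=r.capture('wrist');P,uv=cloud(c)
k2=(abs(P[:,0]-.4925)<.03)&(P[:,2]<.09)&(P[:,2]>.014)
Q=P[k2];U=uv[k2]
for a,b in ((-.12,-.05),(-.05,.03)):
    w=(Q[:,1]>a)&(Q[:,1]<b); o=np.argsort(Q[w][:,2])[:3]; print(Q[w][o],U[w][o]); 
c=r.capture('side');P,uv=cloud(c)
for v in range(212,224): 
  q=(uv[:,1]==v)&(uv[:,0]==299); print(v,P[q])
E
```

```text
clock: 6.5
ee_pos: [0.4921, -0.0509, -0.0052]
tcp_rot: [-0.029, 1.569, 0.03]
wrist_force: [0.0, -0.1, -0.6]
width: 0.797
clock: 6.75
ee_pos: [0.4917, -0.0508, -0.0097]
tcp_rot: [-0.029, 1.569, 0.03]
wrist_force: [0.2, 0.3, -0.9]
width: 0.797
[[ 0.4647 -0.074   0.014 ]
 [ 0.4638 -0.0518  0.014 ]
 [ 0.4684 -0.0762  0.014 ]] [[234 219]
 [285 219]
 [229 227]]
[[ 0.5196 -0.0238  0.014 ]
 [ 0.4663 -0.0315  0.014 ]
 [ 0.4788 -0.026   0.014 ]] [[338 331]
 [331 226]
 [341 253]]
212 [[ 0.4886 -0.003   0.0513]]
213 [[ 0.4886 -0.0039  0.0478]]
214 [[ 0.4885 -0.0007  0.0466]]
215 [[ 0.4885 -0.0047  0.0412]]
216 [[ 0.4885 -0.0038  0.0387]]
217 [[ 0.4885 -0.0029  0.0361]]
218 [[ 0.4885 -0.0118  0.0278]]
219 [[ 0.4884 -0.0066  0.0277]]
220 [[ 0.4886 -0.0249  0.0138]]
221 [[ 0.4885 -0.0234  0.0116]]
222 [[ 0.4885 -0.0215  0.0094]]
223 [[ 0.4885 -0.0224  0.0057]]
```

```bash
python3 -m pendant '[[[0,0,-0.4],[0,0,0]],[[0,0,-0.8],[0,0,0]],[[0,0,-1.2],[0,0,0]],[[0,0,-1.2],[0,0,0]]]'; python3 -m pendant '[[[0,0,0],[0,0,0]]]'
python3 - <<'E'
from h import *
c=r.capture('wrist');save(c,'w4')
c=r.capture('side');P,uv=cloud(c)
for v in range(216,228): 
  q=(uv[:,1]==v)&(uv[:,0]==299); print(v,P[q])
cv2.imwrite('pics/s4.png',cv2.resize(cv2.cvtColor(c['frame'],cv2.COLOR_RGB2BGR)[140:260,220:380],None,fx=5,fy=5,interpolation=cv2.INTER_CUBIC))
E
```

```text
clock: 7.18
ee_pos: [0.4911, -0.0508, -0.0223]
tcp_rot: [-0.029, 1.571, 0.03]
wrist_force: [0.3, -0.1, 0.5]
width: 0.801
clock: 7.27
ee_pos: [0.4909, -0.0508, -0.0227]
tcp_rot: [-0.029, 1.571, 0.03]
wrist_force: [0.7, 0.3, 0.3]
width: 0.801
216 [[ 0.4885 -0.0032  0.039 ]]
217 [[ 0.4885 -0.0042  0.0353]]
218 [[ 0.4885 -0.006   0.0312]]
219 [[ 0.4885 -0.0103  0.0256]]
220 [[ 0.4884 -0.0029  0.0267]]
221 [[ 0.4883 -0.003   0.0236]]
222 [[ 0.4883 -0.003   0.0204]]
223 [[ 0.4883 -0.009   0.0137]]
224 [[ 0.4884 -0.0211  0.0033]]
225 [[ 0.4884 -0.0216 -0.0002]]
226 [[ 0.4883 -0.0205 -0.0028]]
227 [[ 0.4882 -0.0103  0.0002]]
```

View pics/s4.png

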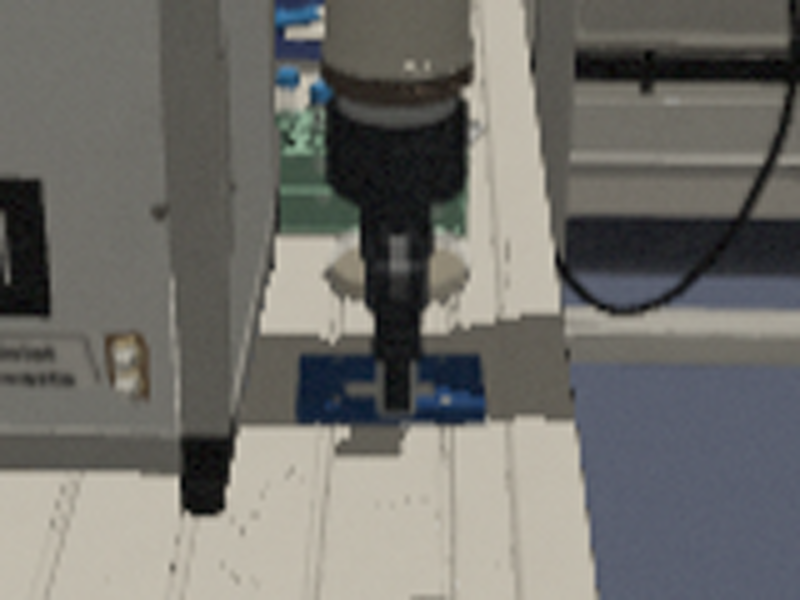

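View pics/w4.png

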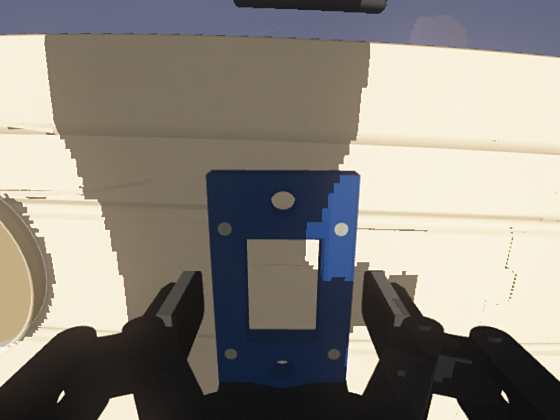

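```bash
python3 -m pendant '[[[0,0,-0.2],[0,0,0]],[[0,0,-0.4],[0,0,0]],[[0,0,-0.4],[0,0,0]]]' 0.5; python3 -m pendant '[[[0,0,0],[0,0,0]],[[0,0,0],[0,0,0]]]'
python3 - <<'E'
from h import *
c=r.capture('side');P,uv=cloud(c)
for v in range(220,230): 
  q=(uv[:,1]==v)&(uv[:,0]==299); print(v,P[q])
cv2.imwrite('pics/s5.png',cv2.resize(cv2.cvtColor(c['frame'],cv2.COLOR_RGB2BGR)[140:260,220:380],None,fx=5,fy=5,interpolation=cv2.INTER_CUBIC))
E
```

```text
clock: 7.62
ee_pos: [0.4907, -0.0507, -0.0268]
tcp_rot: [-0.029, 1.571, 0.031]
wrist_force: [0.1, 0.2, -0.7]
width: 0.752
clock: 7.78
ee_pos: [0.4907, -0.0507, -0.0269]
tcp_rot: [-0.029, 1.572, 0.031]
wrist_force: [0.8, -0.6, -0.1]
width: 0.748
220 [[ 0.4884 -0.0067  0.0245]]
221 [[ 0.4884 -0.0075  0.0209]]
222 [[ 0.4883 -0.0046  0.0195]]
223 [[ 0.4883 -0.0037  0.0169]]
224 [[ 0.4883 -0.0118  0.0089]]
225 [[ 0.4884 -0.019   0.0013]]
226 [[ 0.4883 -0.0131  0.0017]]
227 [[ 0.4882 -0.0082  0.0015]]
228 [[ 0.4881 -0.0042  0.0007]]
229 [[0.488  0.0034 0.0022]]
```

View pics/s5.png

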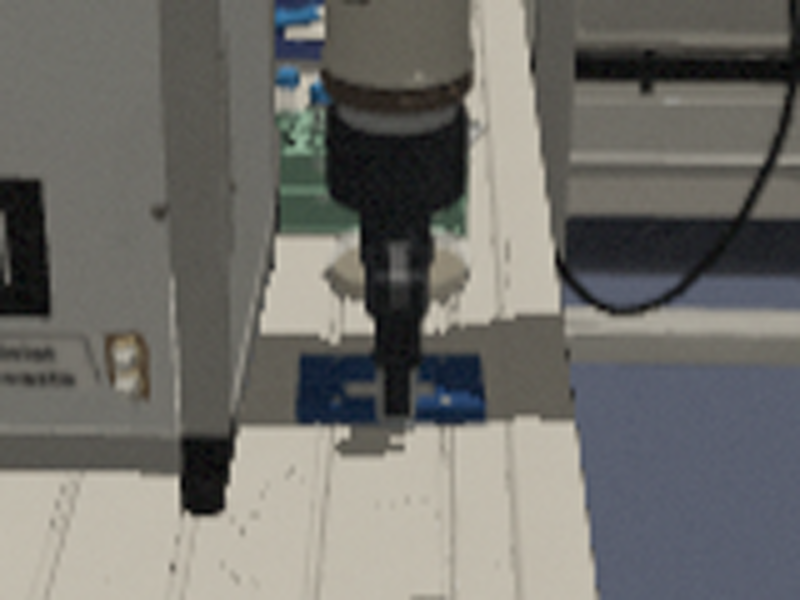

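```bash
python3 -m pendant '[[[0,0,-0.2],[0,0,0]],[[0.1,0,-0.3],[0,0,0]],[[0.1,0,-0.3],[0,0,0]]]'; python3 -m pendant '[[[0.05,0,0],[0,0,0]],[[0.05,0,0],[0,0,0]],[[0.05,0,0],[0,0,0]],[[0.05,0,0],[0,0,0]],[[0.05,0,0],[0,0,0]],[[0.05,0,0],[0,0,0]]]' -1
python3 - <<'E'
from h import *
s=r.sense();print(s['wrist_force'],s['width'])
c=r.capture('wrist');save(c,'w6')
c=r.capture('side')
cv2.imwrite('pics/s6.png',cv2.resize(cv2.cvtColor(c['frame'],cv2.COLOR_RGB2BGR)[140:260,220:380],None,fx=5,fy=5,interpolation=cv2.INTER_CUBIC))
E
```

```text
clock: 8.08
ee_pos: [0.4918, -0.0507, -0.03]
tcp_rot: [-0.029, 1.572, 0.031]
wrist_force: [-0.1, 0.1, -1.1]
width: 0.752
clock: 8.58
ee_pos: [0.4919, -0.0508, -0.0296]
tcp_rot: [-0.029, 1.572, 0.03]
wrist_force: [-2.1, 0.3, 5.7]
width: 0.683
[-2.1493  0.3364  5.6779] 0.6825670033836001
```

View pics/w6.png

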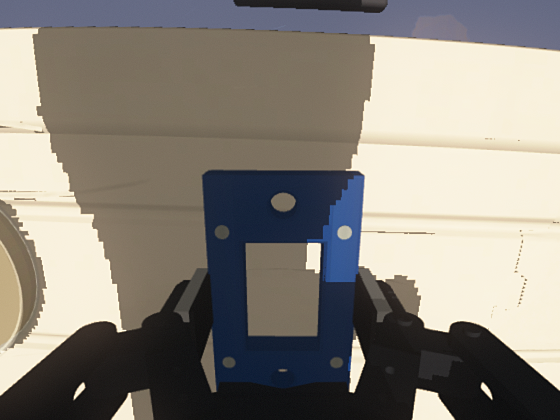

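```bash
python3 -m pendant '[[[0,0,0.1],[0,0,0]],[[0,0,0.3],[0,0,0]],[[0,0,0.7],[0,0,0]],[[0,0,1.5],[0,0,0]],[[0,0,2.5],[0,0,0]],[[0,0,3],[0,0,0]],[[0,0,3],[0,0,0]],[[0,0,3],[0,0,0]]]'
python3 - <<'E'
from h import *
c=r.capture('wrist');save(c,'w7')
c=r.capture('side')
cv2.imwrite('pics/s7.png',cv2.resize(cv2.cvtColor(c['frame'],cv2.COLOR_RGB2BGR)[140:260,220:380],None,fx=5,fy=5,interpolation=cv2.INTER_CUBIC))
E
```

```text
clock: 9.35
ee_pos: [0.4926, -0.0508, 0.0012]
tcp_rot: [-0.029, 1.571, 0.03]
wrist_force: [-0.2, -0.5, -1.7]
width: 0.68
```

View pics/w7.png

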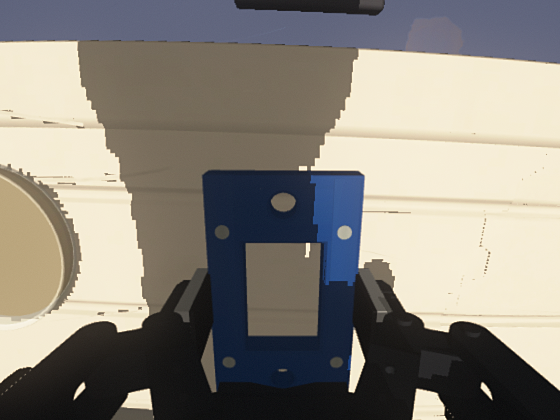

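View pics/s7.png

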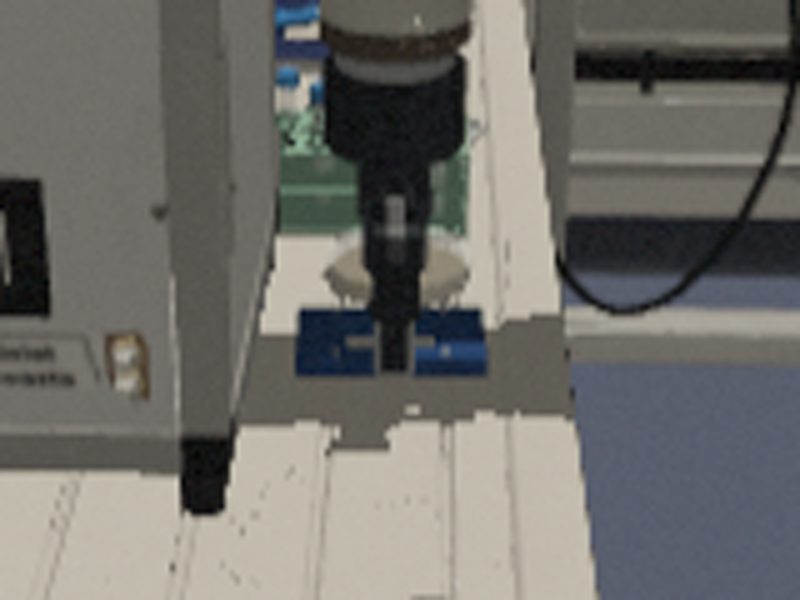

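```bash
python3 -m pendant '[[[0,0,2],[0,0,0]],[[0,0,4.5],[0,0,0]],[[-0.5,0,7],[0,0,0]],[[-1,0,9.5],[0,0,0]],[[-1.2,0,12],[0,0,0]],[[-1.2,-0.5,14.5],[0,0,0]],[[-1.2,-2.5,16.5],[0,0,0]],[[-1.2,-5,17.5],[0,0,0]],[[-1.2,-8,18],[0,0,0]],[[-1.2,-11,18],[0,0,0]]]';  python3 - <<'E'
from h import *
c=r.capture('scene');print(atz((313,273),c,0)); P,uv=cloud(c)
g=r.regions_of('tube_rack',c);Q,_=cloud(c,g[0]['pixels']);print(np.percentile(Q[:,2],[50,95,99,100]),rect(Q[Q[:,2]>.07]))
k=(P[:,0]>.54)&(P[:,0]<.57)&(P[:,2]>.1)&(P[:,2]<.34);print(P[k].min(0),P[k].max(0))
E
```

```text
clock: 10.28
ee_pos: [0.4805, -0.1617, 0.1818]
tcp_rot: [-0.031, 1.57, 0.031]
wrist_force: [0.6, -0.1, -1.8]
width: 0.683
[ 0.5881 -0.1959  0.    ]Traceback (most recent call last):
  File "<stdin>", line 3, in <module>
IndexError: list index out of range
```

```bash
python3 -m pendant '[[[0,-3.5,0],[0,0,0]],[[0,-7,0],[0,0,0]],[[0,-10.5,0],[0,0,-0.06]],[[0,-14,0],[0,0,-0.12]],[[1,-17.5,0],[0,0,-0.18]],[[2,-21,0],[0,0,-0.24]],[[3.5,-24,0],[0,0,-0.3]],[[5,-26,0],[0,0,-0.35]],[[6,-26.3,0],[0,0,-0.35]],[[6,-26.3,0],[0,0,-0.35]]]';  python3 -m pendant '[[[0,0,0],[0,0,0]],[[0,0,0],[0,0,0]]]'
python3 - <<'E'
from h import *
c=r.capture('wrist');save(c,'w8');np.save('c8.npy',c,allow_pickle=True)
E
```

```text
clock: 11.22
ee_pos: [0.54, -0.4307, 0.1787]
tcp_rot: [0.251, 1.559, -0.253]
wrist_force: [0.7, 1.3, -2.5]
width: 0.679
clock: 11.38
ee_pos: [0.5394, -0.4291, 0.1773]
tcp_rot: [0.251, 1.561, -0.251]
wrist_force: [0.1, 0.6, -2.6]
width: 0.68
```

View pics/w8.png

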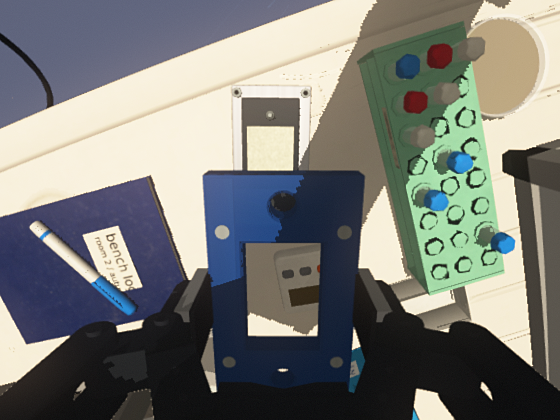

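```bash
python3 -m pendant '[[[2.5,-0.7,0],[0,0,0]],[[5,-1.5,0],[0,0,0]],[[7,-2.2,0],[0,0,0]],[[7,-2.2,0],[0,0,0]]]';  python3 -m pendant '[[[0,0,0],[0,0,0]],[[0,0,0],[0,0,0]]]'
python3 - <<'E'
from h import *
c=r.capture('wrist');save(c,'w9');np.save('c9.npy',c,allow_pickle=True)
cv2.imwrite('pics/w9c.png',cv2.resize(cv2.cvtColor(c['frame'],cv2.COLOR_RGB2BGR)[0:180,200:350],None,fx=3.3,fy=3.3,interpolation=cv2.INTER_CUBIC))
E
```

```text
clock: 11.77
ee_pos: [0.6131, -0.4496, 0.1773]
tcp_rot: [0.249, 1.559, -0.248]
wrist_force: [1.4, 1.1, -2.0]
width: 0.681
clock: 11.93
ee_pos: [0.6127, -0.4485, 0.177]
tcp_rot: [0.249, 1.56, -0.246]
wrist_force: [-0.7, 0.3, -1.6]
width: 0.682
```

View pics/w9c.png

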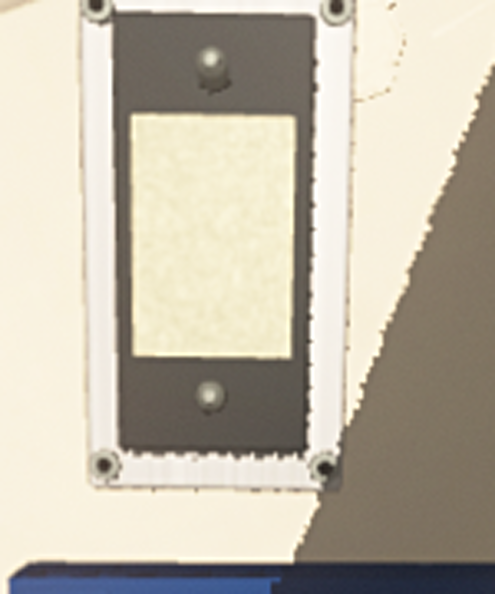

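View pics/w9.png

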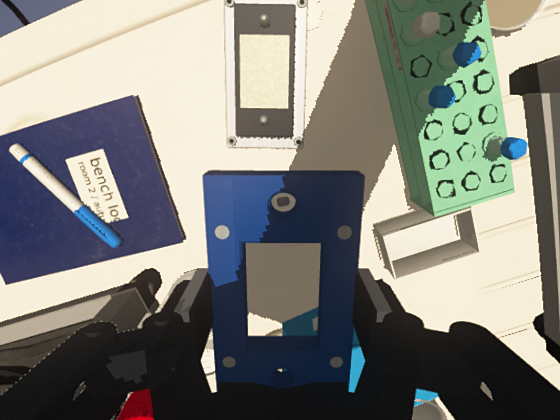

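```bash
cat >> h.py <<'E'
def ang(d): return np.arctan2(d[1],d[0])
def pts(c,K,z,s=1,o=(0,0)): return np.array([atz((p[0]/s+o[0],p[1]/s+o[1]),c,z)[:2] for p in K])
def tcp():
    s=r.sense();M=R.from_rotvec(s['tcp_rot']).as_matrix();return s['ee_pos'],M,ang(M[:2,2])
E
python3 - <<'E'
from h import *
c=np.load('c9.npy',allow_pickle=True).item();print(c['eye'],R.from_rotvec(c['rotation']).as_matrix())
o=(200-.35,-.35);s=3.3
for n,K,z in [('ped',[(112,14),(315,16),(308,452),(119,450)],.022),('card',[(131,113),(297,116),(293,357),(133,356)],.0225),('screws',[(97,6),(337,6),(325,466),(104,465)],.006)]:
    P=pts(c,K,z,s,o);print(n,P.mean(0),rect(P),ang((P[3]+P[2]-P[0]-P[1])))
P=pts(c,[(213,54),(210,396)],.037,s,o);print('pins',P.mean(0),np.linalg.norm(P[1]-P[0]),ang(P[1]-P[0]))
print('tcp',tcp())
c7=c # held frame in this picture
K=[(203.5,171),(364,171)]
# frame top height
e,M,a=tcp();z=e[2]+.0296+.012
print('frame z',z)
f=c['frame'].astype(int);
H=pts(c,[(283,202)],z); print('hole',H)
g=r.capture('wrist')
K=[(203.5,170.8),(364,170.8),(352,382),(217,382)]
P=pts(g,K,z);print(P,P.mean(0),rect(P),ang(P[3]+P[2]-P[0]-P[1]))
K=[(246,242),(323,242),(320,336),(247,336)]
P=pts(g,K,z);print(P,P.mean(0),rect(P),ang(P[3]+P[2]-P[0]-P[1]))
K=[(222,232.5),(344.5,232.5),(336.5,362.5),(228.5,362.5)]
P=pts(g,K,z);print(P,P.mean(0),rect(P),ang(P[3]+P[2]-P[0]-P[1]))
np.save('g.npy',g,allow_pickle=True)
cv2.imwrite('pics/g.png',cv2.resize(cv2.cvtColor(g['frame'],cv2.COLOR_RGB2BGR)[160:400,190:380],None,fx=2.5,fy=2.5,interpolation=cv2.INTER_CUBIC))
E
```

```text
[ 0.5447 -0.4275  0.3481] [[ 0.3096  0.9123  0.2679]
 [ 0.9509 -0.2975 -0.0857]
 [ 0.0015  0.2812 -0.9596]]
ped [ 0.5059 -0.431 ] (array([ 0.5059, -0.4309]), (51.843563079833984, 109.10566711425781), 71.277587890625) -0.32639240170121747
card [ 0.5054 -0.4307] (array([ 0.5055, -0.4307]), (42.96870803833008, 60.58872985839844), 70.88821411132812) -0.3308419979539104
screws [ 0.5051 -0.4309] (array([ 0.505 , -0.4309]), (63.799800872802734, 121.5426254272461), 71.02875518798828) -0.33168921370547255
pins [ 0.5051 -0.4304] 0.08127523586933119 -0.33601467427794934
tcp (array([ 0.6123, -0.4488,  0.1772]), array([[-0.0028,  0.3108,  0.9505],
       [ 0.002 ,  0.9505, -0.3108],
       [-1.    ,  0.001 , -0.0033]]), np.float64(-0.3160097126473827))
frame z 0.2188475082556271
hole [[ 0.5749 -0.4369]]
[[ 0.5542 -0.4615]
 [ 0.5726 -0.4051]
 [ 0.6636 -0.4335]
 [ 0.6446 -0.4914]] [ 0.6088 -0.4479] (array([ 0.6088, -0.4476]), (60.923988342285156, 95.36041259765625), 71.84199523925781) -0.3107475747246147
[[ 0.5854 -0.456 ]
 [ 0.5947 -0.4274]
 [ 0.6355 -0.4405]
 [ 0.6258 -0.4701]] [ 0.6103 -0.4485] (array([ 0.6103, -0.4486]), (31.2200927734375, 42.835575103759766), 71.87196350097656) -0.3236623118927297
[[ 0.5788 -0.4635]
 [ 0.5936 -0.4183]
 [ 0.651  -0.4374]
 [ 0.6362 -0.4826]] [ 0.6149 -0.4505] (array([ 0.6149, -0.4505]), (47.59818649291992, 60.679046630859375), 71.69306182861328) -0.3202241152096643
```

View pics/g.png

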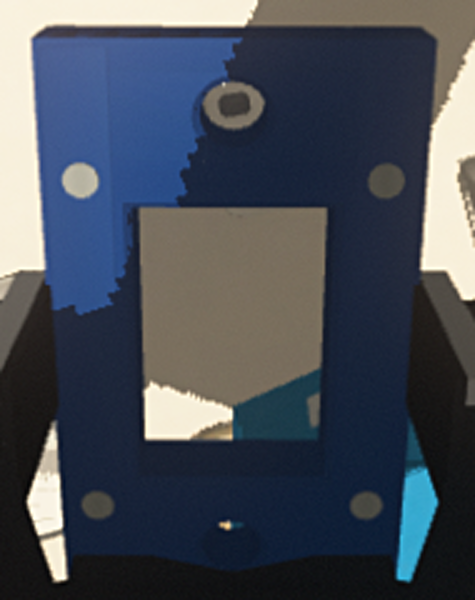

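```bash
python3 -m pendant '[[[-2.5,0.5,0],[0,0,-0.01]],[[-5.5,1,0],[0,0,-0.01]],[[-8.5,1.5,0],[0,0,-0.01]],[[-10.5,1.9,0],[0,0,-0.01]],[[-10.9,1.94,-2],[0,0,-0.01]],[[-10.93,1.94,-5],[0,0,-0.01]],[[-10.93,1.94,-8],[0,0,-0.01]],[[-10.93,1.94,-11],[0,0,-0.01]],[[-10.93,1.94,-13],[0,0,-0.01]],[[-10.93,1.94,-13.5],[0,0,-0.01]]]';  python3 -m pendant '[[[0,0,0],[0,0,0]],[[0,0,0],[0,0,0]],[[0,0,0],[0,0,0]]]'
python3 - <<'E'
from h import *
print(tcp())
c=r.capture('wrist');save(c,'w10');np.save('c10.npy',c,allow_pickle=True)
cv2.imwrite('pics/w10c.png',cv2.resize(cv2.cvtColor(c['frame'],cv2.COLOR_RGB2BGR)[80:380,180:390],None,fx=2,fy=2,interpolation=cv2.INTER_CUBIC))
E
```

```text
clock: 12.87
ee_pos: [0.4993, -0.4276, 0.0388]
tcp_rot: [0.261, 1.565, -0.254]
wrist_force: [-1.5, 1.2, -2.8]
width: 0.677
clock: 13.12
ee_pos: [0.4999, -0.4286, 0.0406]
tcp_rot: [0.26, 1.562, -0.255]
wrist_force: [0.3, -0.7, -1.8]
width: 0.679
(array([ 0.4999, -0.4286,  0.0406]), array([[-0.0063,  0.3218,  0.9468],
       [ 0.0041,  0.9468, -0.3218],
       [-1.    ,  0.0018, -0.0073]]), np.float64(-0.3276411213883276))
```

View pics/w10c.png

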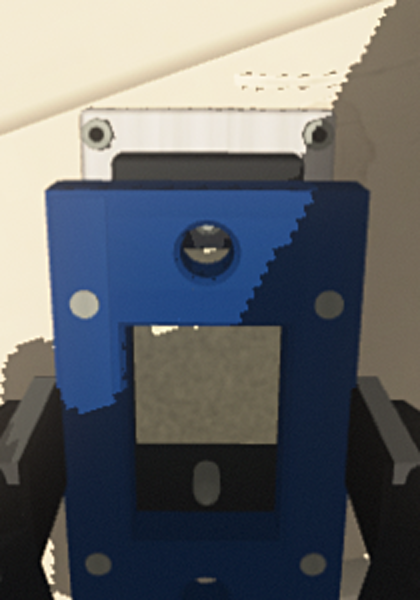

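Run:
```python
from h import *
c=np.load('c10.npy',allow_pickle=True).item()
e,M,a=tcp();o=(180-.25,80-.25);s=2
zt=e[2]+.0296+.012
yaw=-.331;Rt=np.array([[np.cos(yaw),np.sin(yaw)],[-np.sin(yaw),np.cos(yaw)]])
def loc(P): return (P-e[:2])@Rt.T*1000
print('eye',c['eye'],zt)
print('pin far tip',loc(pts(c,[(206,498),(206,503),(206,463)],.037,s,o)), 'base',loc(pts(c,[(206,463)],.022,s,o)))
print('screws frame',loc(pts(c,[(84,304.5),(329.5,304.5),(313.5,564),(98,564)],zt,s,o)))
print('opening',loc(pts(c,[(134,324),(280,324)],zt,s,o)),'hole',loc(pts(c,[(207,252)],zt,s,o)))
print('holder screws',loc(pts(c,[(96,133),(318,133)],.006,s,o)))
print('ped near edge',loc(pts(c,[(115,153),(300,153)],.022,s,o)))
print('frame near edge',loc(pts(c,[(48,189),(367,189)],zt,s,o)))
cv2.imwrite('pics/w10d.png',cv2.resize(cv2.cvtColor(c['frame'],cv2.COLOR_RGB2BGR)[180:230,255:310],None,fx=9,fy=9,interpolation=cv2.INTER_CUBIC))
```

```text
eye [ 0.4327 -0.4071  0.212 ] 0.082512650288681
pin far tip [[45.5908 -0.5054]
 [47.2531 -0.4983]
 [34.2025 -0.5537]] base [[43.2154 -0.4743]]
screws frame [[-27.758  -24.5489]
 [-27.9159  22.9767]
 [ 32.1508  22.9147]
 [ 32.2615 -24.3796]]
opening [[-23.7934 -14.9578]
 [-23.8859  13.5059]] hole [[-38.3031  -0.7966]]
holder screws [[-54.2526 -32.5225]
 [-54.5031  31.4376]]
ped near edge [[-50.2666 -25.2055]
 [-50.4579  24.2846]]
frame near edge [[-50.2332 -30.2706]
 [-50.4541  28.7866]]
```

View pics/w10d.png

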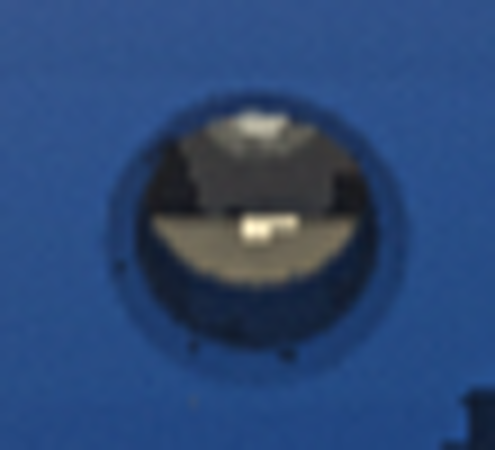

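```bash
python3 -m pendant '[[[0.2,-0.05,0],[-0.004,-0.006,0]],[[0.35,-0.09,-0.8],[-0.004,-0.006,0]],[[0.35,-0.09,-1.6],[-0.004,-0.006,0]],[[0.35,-0.09,-2.2],[-0.004,-0.006,0]],[[0.35,-0.09,-2.2],[-0.004,-0.006,0]]]';  python3 -m pendant '[[[0,0,0],[0,0,0]],[[0,0,0],[0,0,0]]]'
python3 - <<'E'
from h import *
print(tcp())
c=r.capture('wrist');save(c,'w11');np.save('c11.npy',c,allow_pickle=True)
cv2.imwrite('pics/w11c.png',cv2.resize(cv2.cvtColor(c['frame'],cv2.COLOR_RGB2BGR)[130:380,190:380],None,fx=2.4,fy=2.4,interpolation=cv2.INTER_CUBIC))
E
```

```text
clock: 13.58
ee_pos: [0.5025, -0.4284, 0.0167]
tcp_rot: [0.258, 1.558, -0.256]
wrist_force: [-0.7, 0.6, -2.9]
width: 0.68
clock: 13.75
ee_pos: [0.5018, -0.4279, 0.0158]
tcp_rot: [0.259, 1.56, -0.255]
wrist_force: [0.0, 0.6, -1.3]
width: 0.684
(array([ 0.5018, -0.4279,  0.0158]), array([[-0.0039,  0.3215,  0.9469],
       [ 0.003 ,  0.9469, -0.3215],
       [-1.    ,  0.0016, -0.0046]]), np.float64(-0.3272783871263498))
```

View pics/w11c.png

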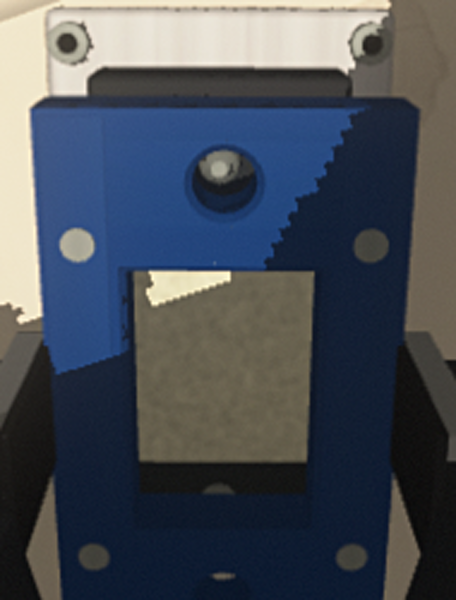

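```bash
cat > m.py <<'E'
from h import *
e,M,a=tcp()
yaw=-.331;Rt=np.array([[np.cos(yaw),np.sin(yaw)],[-np.sin(yaw),np.cos(yaw)]])
def loc(P): return (P-e[:2])@Rt.T*1000
zt=e[2]+.0296+.012
E
python3 - <<'E'
from m import *
c=np.load('c11.npy',allow_pickle=True).item()
o=(190-.3,130-.3);s=2.4
print('pin near tip',loc(pts(c,[(221,168)],.037,s,o)))
print('screws frame',loc(pts(c,[(77,245),(371.5,245),(352,557.5),(94,557.5)],zt,s,o)).mean(0))
print('hole',loc(pts(c,[(224,182)],zt,s,o)))
print('holder screws',loc(pts(c,[(68,43),(370,43)],.006,s,o)))
print('ped near edge',loc(pts(c,[(90,69),(350,69)],.022,s,o)))
print('frame near edge',loc(pts(c,[(32,107),(418,107)],zt,s,o)))
cv2.imwrite('pics/w11d.png',cv2.resize(cv2.cvtColor(c['frame'],cv2.COLOR_RGB2BGR)[180:230,255:310],None,fx=9,fy=9,interpolation=cv2.INTER_CUBIC))
E
```

```text
pin near tip [[-35.7792  -1.2083]]
screws frame [ 2.1625 -0.6107]
hole [[-38.4457  -0.7436]]
holder screws [[-55.4488 -33.6069]
 [-55.71    30.1978]]
ped near edge [[-51.8625 -26.6835]
 [-52.0683  23.761 ]]
frame near edge [[-50.2545 -30.3536]
 [-50.4987  29.0915]]
```

View pics/w11d.png

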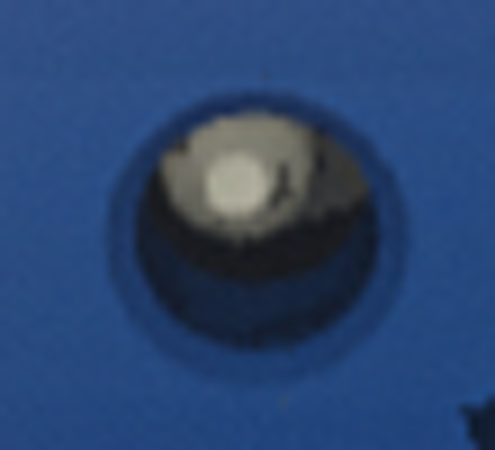

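```bash
python3 -m pendant '[[[0.2,-0.15,-0.2],[-0.003,-0.004,0]],[[0.2,-0.15,-0.3],[-0.003,-0.004,0]],[[0.2,-0.15,-0.4],[-0.003,-0.004,0]],[[0.2,-0.15,-0.4],[-0.003,-0.004,0]],[[0.2,-0.15,-0.4],[-0.003,-0.004,0]],[[0.2,-0.15,-0.4],[-0.003,-0.004,0]]]'
python3 - <<'E'
from m import *
print(e,a,M[:,0],zt)
c=r.capture('wrist');save(c,'w12');np.save('c12.npy',c,allow_pickle=True)
cv2.imwrite('pics/w12c.png',cv2.resize(cv2.cvtColor(c['frame'],cv2.COLOR_RGB2BGR)[130:380,190:380],None,fx=2.4,fy=2.4,interpolation=cv2.INTER_CUBIC))
cv2.imwrite('pics/w12d.png',cv2.resize(cv2.cvtColor(c['frame'],cv2.COLOR_RGB2BGR)[180:230,255:310],None,fx=9,fy=9,interpolation=cv2.INTER_CUBIC))
E
```

```text
clock: 14.3
ee_pos: [0.5042, -0.4297, 0.0123]
tcp_rot: [0.256, 1.555, -0.257]
wrist_force: [0.4, -0.3, -1.6]
width: 0.678
[ 0.5042 -0.4297  0.0123] -0.3272584905029342 [ 0.0008 -0.0006 -1.    ] 0.05386697337568816
```

View pics/w12c.png

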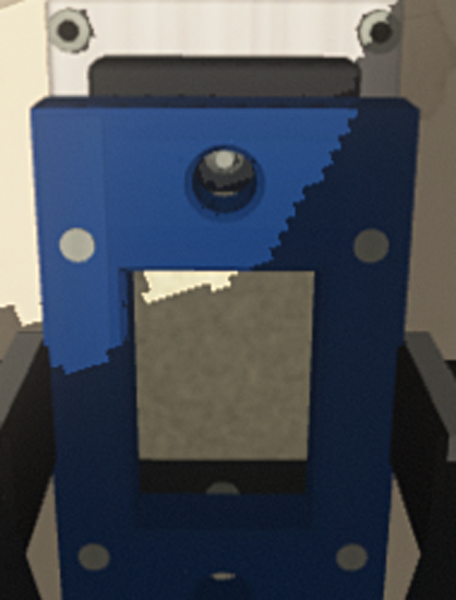

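View pics/w12d.png

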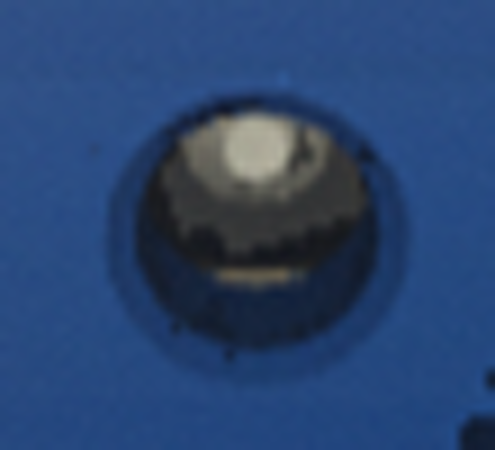

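Run:
```python
from m import *
c=np.load('c12.npy',allow_pickle=True).item()
o=(190-.3,130-.3);s=2.4;o2=(255-.45,180-.45)
print('pin near tip',loc(pts(c,[(257,150)],.037,9,o2)))
zb=zt-.012
print('bottom rim far edge minus 5.2',loc(pts(c,[(258,284)],zb,9,o2))-[5.2,0])
print('top rim far edge minus 5.2, near',loc(pts(c,[(258,346)],zt,9,o2))-[5.2,0],loc(pts(c,[(258,112)],zt,9,o2))+[5.2,0], 'chamfer',loc(pts(c,[(258,90),(258,385),(105,238),(408,238)],zt,9,o2)))
print('screws frame',loc(pts(c,[(77,245),(371.5,245),(352,557.5),(94,557.5)],zt,s,o)).mean(0))
P=loc(pts(c,[(68,31),(379.5,31)],.006,s,o));print('holder screws',P,(P[1]-P[0])[0]/(P[1]-P[0])[1])
print('ped near edge',loc(pts(c,[(90,57),(360,57)],.022,s,o)))
P=loc(pts(c,[(32,107),(418,107)],zt,s,o));print('frame near edge',P,(P[1]-P[0])[0]/(P[1]-P[0])[1])
```

```text
pin near tip [[-37.9573  -0.7326]]
bottom rim far edge minus 5.2 [[-37.9585  -0.6692]]
top rim far edge minus 5.2, near [[-38.5557  -0.6949]] [[-38.3004  -0.7446]] chamfer [[-44.4325  -0.7492]
 [-31.622   -0.6864]
 [-38.0641  -7.1477]
 [-38.1195   5.5856]]
screws frame [ 2.5608 -0.6635]
holder screws [[-57.8291 -32.9609]
 [-58.1098  31.2311]] -0.004372558185738084
ped near edge [[-54.2574 -26.1243]
 [-54.4819  24.8652]]
frame near edge [[-50.0983 -30.4341]
 [-50.3593  29.0575]] -0.004385801941334095
```

```bash
python3 -m pendant '[[[0,0,-0.2],[0,0,0]],[[0,0,-0.4],[0,0,0]],[[0,0,-0.6],[0,0,0]],[[0,0,-0.8],[0,0,0]],[[0,0,-0.8],[0,0,0]],[[0,0,-0.8],[0,0,0]]]'
python3 - <<'E'
from m import *
print(e,a,M[:,0],zt)
c=r.capture('wrist');save(c,'w13');np.save('c13.npy',c,allow_pickle=True)
cv2.imwrite('pics/w13d.png',np.hstack([cv2.resize(cv2.cvtColor(c['frame'],cv2.COLOR_RGB2BGR)[130:380,190:380],None,fx=1.8,fy=1.8),cv2.resize(cv2.cvtColor(c['frame'],cv2.COLOR_RGB2BGR)[180:230,255:310],None,fx=8,fy=9,interpolation=cv2.INTER_CUBIC)]))
E
```

```text
clock: 14.85
ee_pos: [0.504, -0.4295, 0.004]
tcp_rot: [0.257, 1.555, -0.257]
wrist_force: [0.3, -0.7, -1.4]
width: 0.68
[ 0.504  -0.4295  0.004 ] -0.32727693908801964 [ 0.0004 -0.0002 -1.    ] 0.04557890909933848
```

View pics/w13d.png

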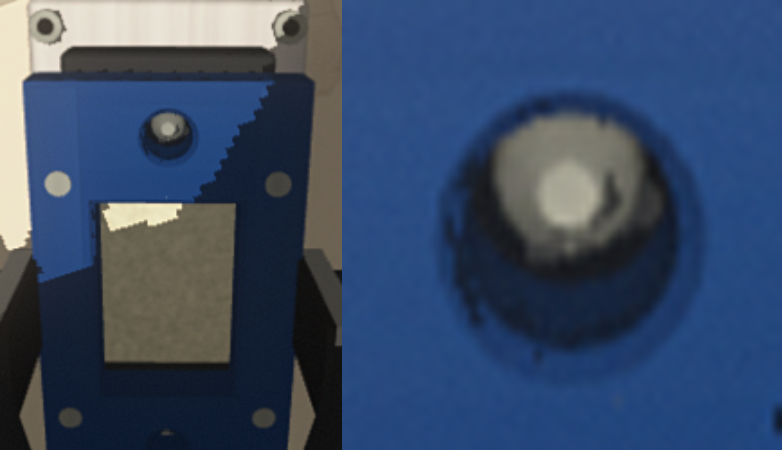

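```bash
python3 -m pendant '[[[0,0,-0.2],[0,0,0]],[[0,0,-0.4],[0,0,0]],[[0,0,-0.6],[0,0,0]],[[0,0,-0.7],[0,0,0]],[[0,0,-0.8],[0,0,0]],[[0,0,-0.8],[0,0,0]],[[0,0,-0.8],[0,0,0]]]'
python3 - <<'E'
from m import *
print(e,a,M[:,0],zt)
c=r.capture('wrist');save(c,'w14');np.save('c14.npy',c,allow_pickle=True)
cv2.imwrite('pics/w14d.png',np.hstack([cv2.resize(cv2.cvtColor(c['frame'],cv2.COLOR_RGB2BGR)[130:380,190:380],None,fx=1.8,fy=1.8),cv2.resize(cv2.cvtColor(c['frame'],cv2.COLOR_RGB2BGR)[180:230,255:310],None,fx=8,fy=9,interpolation=cv2.INTER_CUBIC)]))
E
```

```text
clock: 15.48
ee_pos: [0.5041, -0.4297, -0.0039]
tcp_rot: [0.257, 1.555, -0.257]
wrist_force: [-1.1, -0.2, -1.0]
width: 0.682
[ 0.5041 -0.4297 -0.0039] -0.3273331308798902 [ 0.0006 -0.0004 -1.    ] 0.03766225326504033
```

View pics/w14d.png

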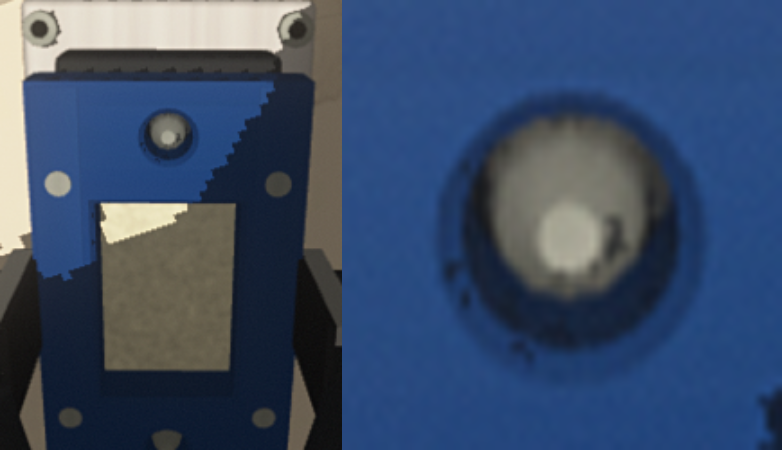

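Both pins are in their holes (tip through the near hole at pixel (284,206)), with no force. Going the last ~4 mm in small steps until contact.

```bash
python3 -m pendant '[[[0,0,-0.1],[0,0,0]],[[0,0,-0.2],[0,0,0]],[[0,0,-0.3],[0,0,0]],[[0,0,-0.3],[0,0,0]],[[0,0,-0.3],[0,0,0]]]';python3 -m pendant '[[[0,0,-0.05],[0,0,0]],[[0,0,-0.1],[0,0,0]],[[0,0,-0.1],[0,0,0]]]'
python3 - <<'E'
from m import *
print(e,a,M[:,0],zt,r.sense()['wrist_force'])
c=r.capture('wrist');save(c,'w15');np.save('c15.npy',c,allow_pickle=True)
cv2.imwrite('pics/w15d.png',np.hstack([cv2.resize(cv2.cvtColor(c['frame'],cv2.COLOR_RGB2BGR)[130:380,190:380],None,fx=1.8,fy=1.8),cv2.resize(cv2.cvtColor(c['frame'],cv2.COLOR_RGB2BGR)[180:230,255:310],None,fx=8,fy=9,interpolation=cv2.INTER_CUBIC)]))
E
```

```text
clock: 15.95
ee_pos: [0.5041, -0.4297, -0.0069]
tcp_rot: [0.257, 1.555, -0.257]
wrist_force: [0.6, 0.2, -1.7]
width: 0.679
clock: 16.2
ee_pos: [0.5042, -0.4298, -0.0074]
tcp_rot: [0.257, 1.555, -0.257]
wrist_force: [-1.3, 1.3, 2.5]
width: 0.682
[ 0.5042 -0.4298 -0.0074] -0.32737857153622324 [ 0.0008 -0.0004 -1.    ] 0.03416259682365114 [-1.3414  1.2809  2.5095]
```

View pics/w15d.png

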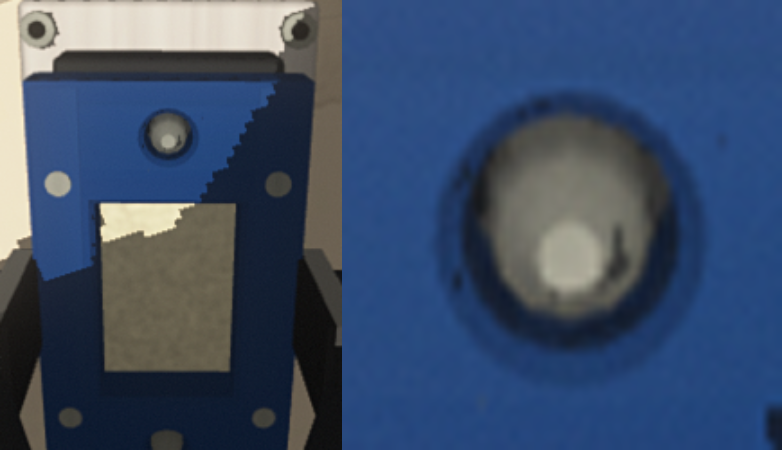

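```bash
python3 -m pendant '[[[0,0,0],[0,0,0]],[[0,0,0],[0,0,0]],[[0,0,0],[0,0,0]],[[0,0,0],[0,0,0]],[[0,0,0],[0,0,0]]]' 0.75
python3 - <<'E'
from m import *
print(e,a,M[:,0],zt,r.sense()['wrist_force'])
c=r.capture('wrist');save(c,'w16');np.save('c16.npy',c,allow_pickle=True)
E
```

```text
clock: 16.67
ee_pos: [0.5042, -0.4298, -0.0075]
tcp_rot: [0.257, 1.555, -0.257]
wrist_force: [0.4, -0.0, -0.2]
width: 0.878
[ 0.5042 -0.4298 -0.0075] -0.32732688680205846 [ 0.0009 -0.0006 -1.    ] 0.0340904380007173 [ 0.3678 -0.0099 -0.2071]
```

View pics/w16.png

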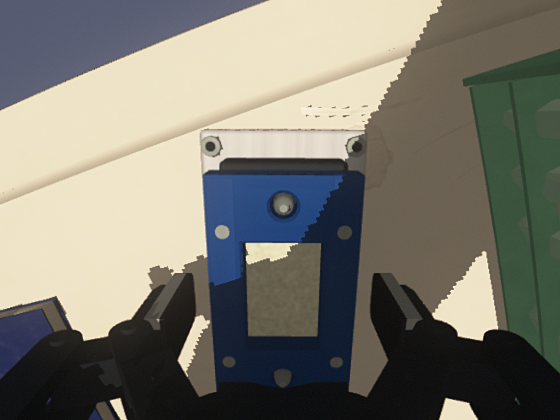

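```bash
python3 -m pendant '[[[0,0,0.7],[0,0,0]],[[0,0,2],[0,0,0]],[[0,0,4.5],[0,0,0]],[[0,0,8],[0,0,0]],[[0,0,11.5],[0,0,0]],[[0,0,15],[0,0,0]],[[0,0,18.5],[0,0,0]],[[0,0,21],[0,0,0]],[[0,0,21],[0,0,0]],[[0,0,21],[0,0,0]]]' 1
python3 - <<'E'
from m import *
print(e,a,r.sense()['wrist_force'])
c=r.capture('wrist');save(c,'w17');np.save('c17.npy',c,allow_pickle=True)
cv2.imwrite('pics/w17c.png',cv2.resize(cv2.cvtColor(c['frame'],cv2.COLOR_RGB2BGR)[100:260,215:345],None,fx=3.6,fy=3.6,interpolation=cv2.INTER_CUBIC))
E
```

```text
clock: 17.55
ee_pos: [0.5055, -0.4309, 0.2064]
tcp_rot: [0.254, 1.549, -0.259]
wrist_force: [-0.6, 0.4, -0.6]
width: 1.0
[ 0.5055 -0.4309  0.2064] -0.3275247759337858 [-0.5585  0.3962 -0.62  ]
```

View pics/w17c.png

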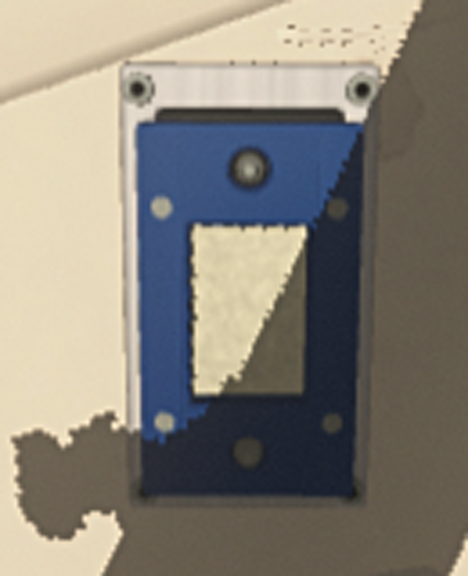

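Run:
```python
from m import *
c=np.load('c17.npy',allow_pickle=True).item()
o=(215-.36,100-.36);s=3.6
for n,K,z in [('frame',[(136,124),(366,124),(358,494),(140,494)],.034),('pins',[(249,168),(248,452)],.037),('opening',[(190,225),(311,225),(305,396),(193,396)],.034),('scr',[(161.5,208),(338,208),(333,423),(164.5,423)],.034)]:
    P=pts(c,K,z,s,o);h=len(K)//2;print(n,P.mean(0),rect(P)[1] if h>1 else np.linalg.norm(P[1]-P[0]),ang(P[h:].sum(0)-P[:h].sum(0)))
c=r.capture('side');save(c,'s17')
for n in ('probe_handle','probe','dock'):
  for q in r.spot_point(n,c)[:1]: print(n,q['conf'],q['xy'],atz(q['xy'],c,{'probe_handle':.072,'probe':.008,'dock':0}[n]))
P,uv=cloud(c);k=(abs(P[:,0]-.473)<.04)&(abs(P[:,1]-.28)<.07)&(P[:,2]>.066)&(P[:,2]<.09);print(k.sum(),rect(P[k]),np.median(P[k],0))
```

```text
frame [ 0.5056 -0.4306] (62.53391647338867, 103.74700927734375) -0.33091050627651786
pins [ 0.5044 -0.4306] 0.07882682179598827 -0.3293817263568694
opening [ 0.5045 -0.4302] (32.609249114990234, 47.84739685058594) -0.33426360712216796
scr [ 0.506  -0.4309] (47.495853424072266, 60.46947479248047) -0.33032223657226517
probe_handle 0.62 [307.2, 271.6] [0.468  0.2791 0.072 ]
probe 0.91 [302.1, 298.5] [0.4773 0.287  0.008 ]
dock 0.57 [304.8, 299.3] [0.4716 0.2802 0.    ]
333 (array([0.4728, 0.2875]), (75.73705291748047, 22.579566955566406), 86.99358367919922) [0.4726 0.2997 0.0828]
```

```bash
python3 -m pendant '[[[-0.8,2,0],[0,0,0]],[[-1.8,5,0],[0,0,0]],[[-2.8,8.6,0],[0,0,0]],[[-3.8,12.2,0],[0,0,-0.05]],[[-4.5,15.8,0],[0,0,-0.15]],[[-4.5,19.4,0],[0,0,-0.25]],[[-4.5,23,0],[0,0,-0.35]],[[-4.5,26.6,0],[0,0,-0.45]],[[-4.5,30.2,0],[0,0,-0.55]],[[-4.5,33.8,0],[0,0,-0.65]]]' 0.1
python3 - <<'E'
from m import *
print(e,a,r.sense()['joints'])
E
```

```text
clock: 18.63
ee_pos: [0.4574, -0.0892, 0.2001]
tcp_rot: [0.767, 1.434, -0.765]
wrist_force: [0.3, 0.5, 0.4]
width: 0.553
[ 0.4574 -0.0892  0.2001] -0.982432465394823 [ 0.0513  0.1451  0.0933  2.0125 -0.0182  0.987   0.742 ]
```

```bash
python3 -m pendant '[[[0,3.8,0],[0,0,-0.1]],[[0,7.6,0],[0,0,-0.2]],[[0,11.4,0],[0,0,-0.3]],[[0,15.2,0],[0,0,-0.4]],[[0.2,19,0],[0,0,-0.5]],[[0.5,22.8,0],[0,0,-0.6]],[[0.8,26.6,0],[0,0,-0.64]],[[1.1,30.4,0],[0,0,-0.64]],[[1.4,34,0],[0,0,-0.64]],[[1.5,36,0],[0,0,-0.64]]]'; python3 -m pendant '[[[0.1,0.8,0],[0,0,0]],[[0.1,0.8,0],[0,0,0]],[[0.1,0.8,0],[0,0,0]]]';python3 - <<'E'
from m import *
print(e,a,M[:,0],r.sense()['joints'])
c=r.capture('wrist');save(c,'w18');np.save('c18.npy',c,allow_pickle=True)
P,uv=cloud(c)
k2=(abs(P[:,0]-e[0])<.06)&(abs(P[:,1]-e[1])<.05)&(P[:,2]>.12)
Q=P[k2];U=uv[k2]
for sgn in (-1,1):
    w=np.sign(Q[:,0]-e[0])==sgn; o=np.argsort(Q[w][:,2])[:4]; print(Q[w][o],U[w][o])
E
```

```text
clock: 19.47
ee_pos: [0.471, 0.2758, 0.1992]
tcp_rot: [1.246, 1.191, -1.243]
wrist_force: [-0.6, -0.2, 0.8]
width: 0.547
clock: 19.72
ee_pos: [0.4716, 0.2826, 0.1982]
tcp_rot: [1.244, 1.191, -1.245]
wrist_force: [0.3, -0.1, -0.1]
width: 0.552
[0.4716 0.2826 0.1982] -1.6177070332946002 [-0.0037  0.0025 -1.    ] [-0.4879  0.3007 -0.1182  1.8184  0.0359  1.0264 -0.6664]
[[0.4484 0.2814 0.2286]
 [0.4485 0.282  0.2289]
 [0.4483 0.2796 0.229 ]
 [0.4487 0.2888 0.2291]] [[229 287]
 [229 286]
 [229 291]
 [228 272]]
[[0.4957 0.2797 0.2284]
 [0.4957 0.2788 0.2286]
 [0.4956 0.2785 0.229 ]
 [0.4956 0.2776 0.2292]] [[336 286]
 [336 288]
 [336 289]
 [336 291]]
```

View pics/w18.png

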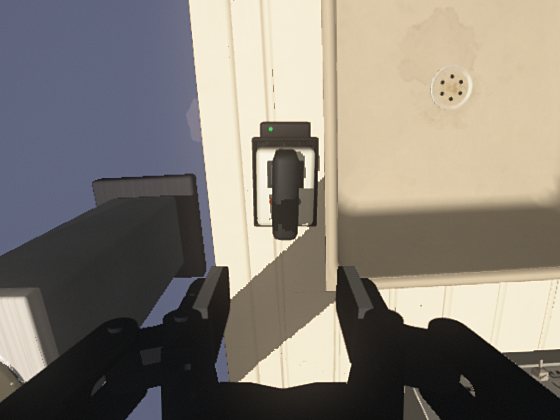

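Run:
```python
from m import *
c=np.load('c18.npy',allow_pickle=True).item()
P,uv=cloud(c);k=(abs(P[:,0]-.473)<.04)&(abs(P[:,1]-.287)<.07)
for lo,hi in ((.074,.095),(.03,.045),(.010,.022)):
    q=k&(P[:,2]>lo)&(P[:,2]<hi);print(q.sum(),rect(P[q]),P[q].mean(0),np.median(P[q][:,2]))
for n in ('probe_handle','probe'):
  for q in r.spot_point(n,r.capture('wrist'))[:1]: print(n,q['conf'],q['xy'],atz(q['xy'],c,{'probe_handle':.072,'probe':.008,'dock':0}[n]))
f=cv2.cvtColor(c['frame'],cv2.COLOR_RGB2BGR)
cv2.imwrite('pics/w18c.png',cv2.resize(f[110:250,235:335],None,fx=4,fy=4,interpolation=cv2.INTER_CUBIC))
```

```text
2264 (array([0.4738, 0.2863]), (74.40950775146484, 22.309656143188477), 86.8858642578125) [0.4737 0.2879 0.0816] 0.0820630967969613
2470 (array([0.4736, 0.2855]), (76.51078796386719, 55.98811340332031), 86.94613647460938) [0.4736 0.289  0.0382] 0.03846445990061706
1730 (array([0.4739, 0.2939]), (105.03929138183594, 66.23558807373047), 87.4244384765625) [0.4753 0.3179 0.0155] 0.015603371435467778
probe_handle 0.84 [284.0, 194.6] [0.4729 0.2869 0.072 ]
probe 0.94 [283.8, 179.4] [0.4727 0.2886 0.008 ]
```

View pics/w18c.png

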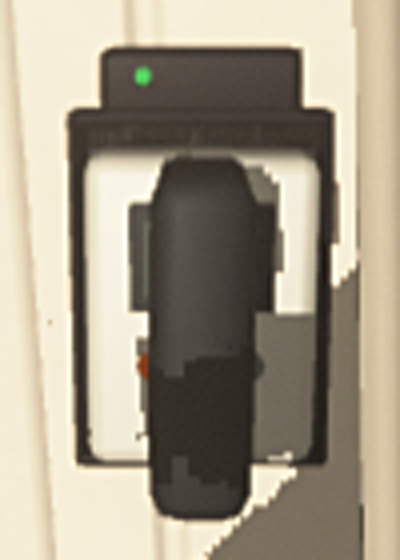

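```bash
python3 -m pendant '[[[0.2,0.32,-2],[-0.002,-0.004,-0.007]],[[0.2,0.32,-5],[-0.002,-0.004,-0.007]],[[0.2,0.32,-8],[-0.002,-0.004,-0.007]],[[0.2,0.32,-10],[-0.002,-0.004,-0.007]],[[0.2,0.32,-11.5],[-0.002,-0.004,-0.007]],[[0.2,0.32,-12],[-0.002,-0.004,-0.007]],[[0.2,0.32,-12],[-0.002,-0.004,-0.007]],[[0.2,0.32,-12],[-0.002,-0.004,-0.007]]]';python3 - <<'E'
from m import *
print(e,a,M[:,0])
c=r.capture('wrist');save(c,'w19');np.save('c19.npy',c,allow_pickle=True)
P,uv=cloud(c);k=(abs(P[:,0]-.473)<.04)&(abs(P[:,1]-.287)<.07)
for lo,hi in ((.076,.088),(.03,.045)):
    q=k&(P[:,2]>lo)&(P[:,2]<hi);print(q.sum(),rect(P[q]),np.median(P[q][:,2]))
q=(P[:,2]>.09)&(abs(P[:,1]-e[1])<.03)&(abs(P[:,0]-e[0])<.035);Q=P[q]
for sgn in (-1,1):
    w=np.sign(Q[:,0]-e[0])==sgn; o=np.argsort(Q[w][:,2])[:4]; print(Q[w][o])
E
```

```text
clock: 20.63
ee_pos: [0.4751, 0.2848, 0.08]
tcp_rot: [1.254, 1.181, -1.248]
wrist_force: [-0.3, 0.4, -0.3]
width: 0.552
[0.4751 0.2848 0.08  ] -1.6285490936770728 [ 0.0029  0.002  -1.    ]
5587 (array([0.4736, 0.286 ]), (75.0762939453125, 22.68004035949707), 87.45283508300781) 0.08216308919630774
5147 (array([0.4738, 0.2859]), (75.43008422851562, 56.308250427246094), 87.00037384033203) 0.038494834989550586
[[0.4518 0.2848 0.1103]
 [0.4519 0.2841 0.1108]
 [0.4522 0.2918 0.1109]
 [0.4519 0.2839 0.1114]]
[[0.499  0.2821 0.1105]
 [0.4995 0.2894 0.1106]
 [0.499  0.2813 0.1109]
 [0.4989 0.2791 0.1112]]
```

View pics/w19.png

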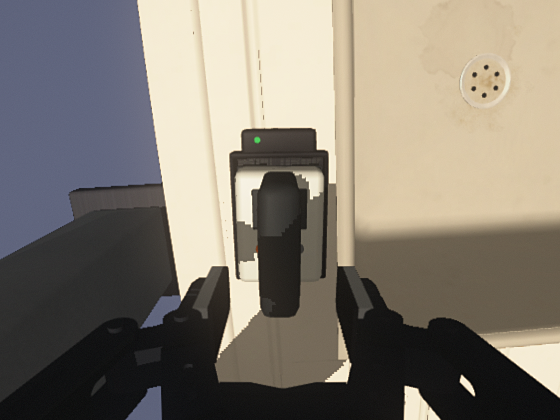

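```bash
python3 -m pendant '[[[-0.15,0.1,-0.8],[-0.002,0.003,0.005]],[[-0.17,0.1,-2],[-0.002,0.003,0.005]],[[-0.17,0.1,-3],[-0.002,0.003,0.005]],[[-0.17,0.1,-4],[-0.002,0.003,0.005]],[[-0.17,0.1,-4.8],[-0.002,0.003,0.005]],[[-0.17,0.1,-5.4],[-0.002,0.003,0.005]],[[-0.17,0.1,-5.6],[-0.002,0.003,0.005]],[[-0.17,0.1,-5.6],[-0.002,0.003,0.005]]]';python3 - <<'E'
from m import *
print(e,a,M[:,0])
c=r.capture('wrist');save(c,'w20')
c=r.capture('side')
cv2.imwrite('pics/s20.png',cv2.resize(cv2.cvtColor(c['frame'],cv2.COLOR_RGB2BGR)[200:340,230:380],None,fx=4,fy=4,interpolation=cv2.INTER_CUBIC))
P,uv=cloud(c);k=(abs(P[:,0]-.473)<.045)&(abs(P[:,1]-.287)<.03)&((abs(P[:,0]-.473)>.02))&(P[:,2]>.042);print(np.sort(P[k][:,2])[:10])
E
```

```text
clock: 21.35
ee_pos: [0.4733, 0.2858, 0.0235]
tcp_rot: [1.247, 1.184, -1.248]
wrist_force: [-1.2, 0.4, 0.5]
width: 0.546
[0.4733 0.2858 0.0235] -1.6232813403897617 [-0.0004 -0.0002 -1.    ]
[0.0563 0.0576 0.0589 0.059  0.0593 0.0596 0.06   0.0602 0.0603 0.0604]
```

View pics/s20.png

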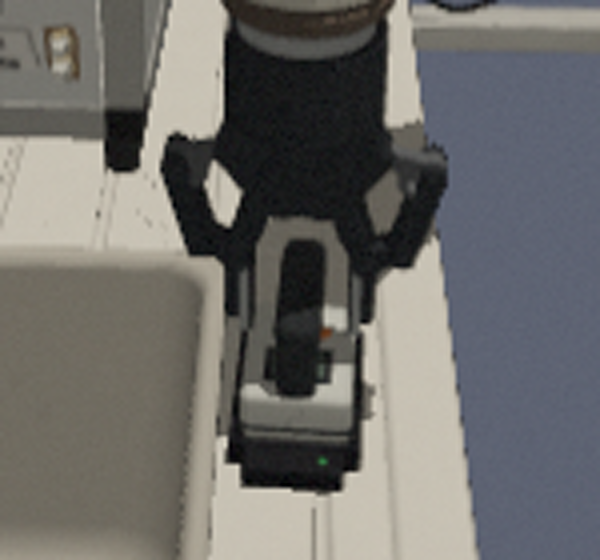

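View pics/w20.png

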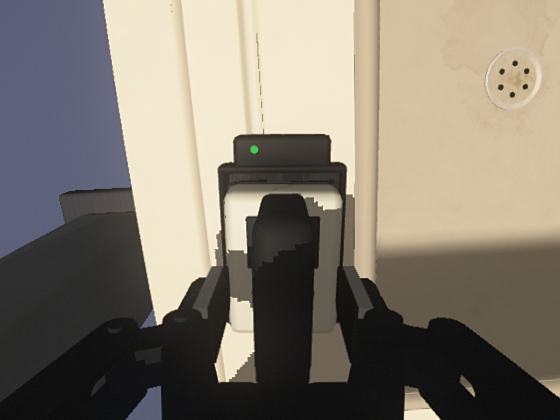

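```bash
python3 -m pendant '[[[0,0,0],[0,0,0]],[[0,0,0],[0,0,0]],[[0,0,0],[0,0,0]],[[0,0,0],[0,0,0]],[[0,0,0],[0,0,0]],[[0,0,0],[0,0,0]],[[0,0,0],[0,0,0]],[[0,0,0],[0,0,0]]]' -1; python3 -m pendant '[[[0,0,0.1],[0,0,0]],[[0,0,0.3],[0,0,0]],[[0,0,0.6],[0,0,0]],[[0,0,1],[0,0,0]],[[0,0,1],[0,0,0]],[[0,0,1],[0,0,0]]]';python3 - <<'E'
from m import *
print(e,a,M[:,0],r.sense()['wrist_force'],r.sense()['wrist_torque'],r.sense()['width'])
c=r.capture('wrist');save(c,'w21')
E
```

```text
clock: 22.12
ee_pos: [0.4743, 0.2866, 0.0251]
tcp_rot: [1.249, 1.184, -1.246]
wrist_force: [-1.4, -1.2, 6.5]
width: 0.245
clock: 22.62
ee_pos: [0.4745, 0.2867, 0.0353]
tcp_rot: [1.25, 1.183, -1.245]
wrist_force: [0.0, 0.6, -1.9]
width: 0.248
[0.4745 0.2867 0.0353] -1.6232893621399533 [ 0.0022  0.0015 -1.    ] [ 0.0051  0.5804 -1.899 ] [ 0.0479  0.0256 -0.0338] 0.24832726512682876
```

View pics/w21.png

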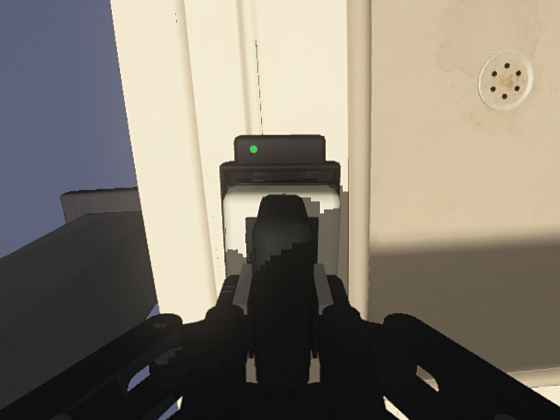

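```bash
python3 -m pendant '[[[0,0,0.5],[0,0,0]],[[0,0,1.5],[0,0,0]],[[0,0,2.5],[0,0,0]],[[0,0,4],[0,0,0]],[[0,0,5],[0,0,0]],[[0,0,5],[0,0,0]],[[0,0,5],[0,0,0]]]';python3 - <<'E'
from m import *
print(e,a,M[:,0],r.sense()['wrist_force'],r.sense()['wrist_torque'],r.sense()['width'])
c=r.capture('side');np.save('c22.npy',c,allow_pickle=True)
cv2.imwrite('pics/s22.png',cv2.resize(cv2.cvtColor(c['frame'],cv2.COLOR_RGB2BGR)[180:340,230:380],None,fx=3.7,fy=3.7,interpolation=cv2.INTER_CUBIC))
c=r.capture('wrist');save(c,'w22');np.save('c22w.npy',c,allow_pickle=True)
E
```

```text
clock: 23.25
ee_pos: [0.4752, 0.2871, 0.0864]
tcp_rot: [1.252, 1.183, -1.243]
wrist_force: [-0.1, -0.1, -2.6]
width: 0.247
[0.4752 0.2871 0.0864] -1.6233234375489218 [ 0.0041  0.0027 -1.    ] [-0.1286 -0.0624 -2.5503] [-0.015   0.0121  0.0244] 0.24744392257684572
```

View pics/s22.png

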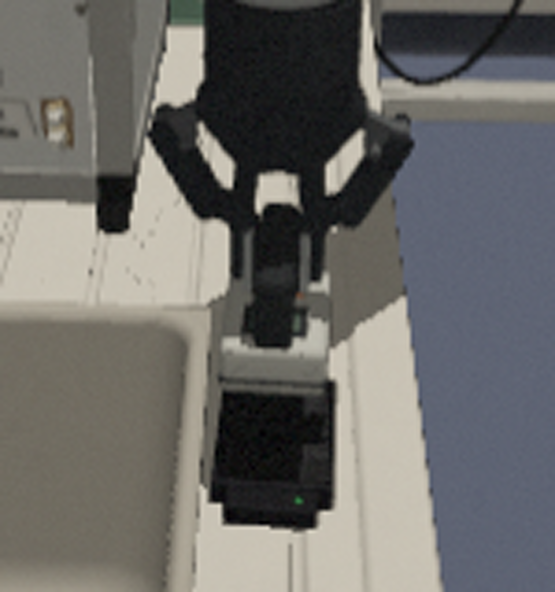

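View pics/w22.png

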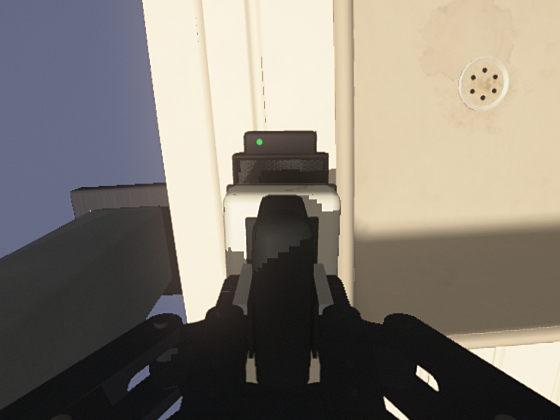

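```bash
cat > pm.py <<'E'
from m import *
def probe_meas(c):
    e,M,a=tcp()
    P,uv=cloud(c)
    L=np.stack([(P-e)@np.append(M[:2,2]/np.linalg.norm(M[:2,2]),0),(P-e)@np.append([-np.sin(a),np.cos(a)],0),P[:,2]-e[2]],1)
    for n,(lo,hi) in dict(bar=(.05,.064),body=(.006,.022)).items():
        k=(abs(L[:,0])<.055)&(abs(L[:,1])<.035)&(L[:,2]>lo)&(L[:,2]<hi)
        if n=='bar': k&=(abs(L[:,1])<.0105)
        Q=L[k]
        if len(Q)<30: print(n,len(Q)); continue
        z=np.median(Q[:,2]); Q=Q[abs(Q[:,2]-z)<.004]
        A=np.c_[Q[:,0],Q[:,1],np.ones(len(Q))];s=np.linalg.lstsq(A,Q[:,2],rcond=None)[0]
        print(n,len(Q),'z',z,'slopes',s[:2],'rect',rect(Q),'min',Q[:,:2].min(0)*1e3,'max',Q[:,:2].max(0)*1e3)
E
python3 - <<'E'
from pm import *
c=np.load('c22w.npy',allow_pickle=True).item();probe_meas(c)
c=np.load('c22.npy',allow_pickle=True).item();P,uv=cloud(c)
k=(abs(P[:,0]-.474)<.045)&(abs(P[:,1]-.287)<.06)&(P[:,2]>.05)&(P[:,2]<.15)
e,M,a=tcp();print(e)
k=(abs(uv[:,0]-303)<14)&(uv[:,1]>=268)&(uv[:,1]<285)
for v in range(262,290):
    q=(uv[:,0]==296)&(uv[:,1]==v);print(v,P[q])
E
```

```text
bar 8987 z 0.05790207586057 slopes [0.0097 0.0177] rect (array([-0.0016,  0.    ]), (20.9741153717041, 70.33946990966797), 89.91217041015625) min [-36.7352 -10.4996] max [33.5839 10.4979]
body 4735 z 0.014044727981734687 slopes [ 0.0258 -0.007 ] rect (array([-0.0155,  0.0003]), (43.36671447753906, 55.96186065673828), 0.6635587811470032) min [-37.174  -27.5385] max [ 6.5478 28.1582]
[0.474  0.2864 0.0849]
262 [[0.4906 0.2868 0.1009]]
263 [[0.4905 0.29   0.1008]]
264 [[0.4904 0.2962 0.103 ]]
265 [[0.4903 0.2985 0.1023]]
266 [[0.4902 0.3028 0.1031]]
267 [[0.4902 0.3038 0.1015]]
268 [[0.4901 0.3096 0.1036]]
269 [[0.49   0.3121 0.1031]]
270 [[0.49   0.3116 0.1003]]
271 [[0.4899 0.3163 0.1016]]
272 [[0.4899 0.3183 0.1007]]
273 [[0.4898 0.3192 0.099 ]]
274 [[0.4898 0.3221 0.099 ]]
275 [[0.4897 0.3229 0.0972]]
276 [[0.4897 0.3225 0.0945]]
277 [[0.4897 0.3228 0.0924]]
278 [[0.4897 0.3238 0.0908]]
279 [[0.4897 0.3228 0.0876]]
280 [[0.4896 0.3238 0.086 ]]
281 [[0.4896 0.3233 0.0832]]
282 [[0.4896 0.3245 0.0817]]
283 [[0.4896 0.3236 0.0785]]
284 [[0.4896 0.3234 0.076 ]]
285 [[0.4909 0.2464 0.0098]]
286 [[0.4908 0.2508 0.0106]]
287 [[0.4908 0.2497 0.007 ]]
288 [[0.4906 0.2563 0.0097]]
289 [[0.4906 0.2584 0.0088]]
```

```bash
python3 -m pendant '[[[0,0,1.5],[0,0,0]],[[0,0,3.5],[0,0,0]],[[-0.3,0,6],[0,0,0]],[[-0.6,0,8.5],[0,0,0]],[[-1,0,11],[0,0,0]],[[-1.3,-0.5,13],[0,0,0]],[[-1.5,-1.5,14.5],[0,0,0]],[[-1.5,-3,15.5],[0,0,0]],[[-1.5,-5,15.5],[0,0,0]],[[-1.5,-7.5,15.5],[0,0,0]]]';python3 -m pendant '[[[0,-3,0],[0,0,0.04]],[[0,-6,0],[0,0,0.1]],[[0,-9,0],[0,0,0.17]],[[0,-12,0],[0,0,0.24]],[[0,-15,0],[0,0,0.31]],[[0,-18,0],[0,0,0.38]],[[0,-21,0],[0,0,0.45]],[[0,-24,0],[0,0,0.52]],[[0,-27,0],[0,0,0.59]],[[0,-30,0],[0,0,0.66]]]';python3 - <<'E'
from m import *
print(e,a,M[:,0],r.sense()['joints'],r.sense()['width'])
E
```

```text
clock: 24.18
ee_pos: [0.4587, 0.2121, 0.2399]
tcp_rot: [1.248, 1.185, -1.244]
wrist_force: [-0.1, -0.3, -1.7]
width: 0.245
clock: 25.02
ee_pos: [0.4578, -0.0892, 0.2391]
tcp_rot: [0.748, 1.441, -0.745]
wrist_force: [0.6, 0.8, -3.4]
width: 0.248
[ 0.4578 -0.0892  0.2391] -0.9570577214117608 [-0.0013  0.0027 -1.    ] [ 0.0136  0.1012  0.1323  1.9667 -0.018   1.0763  0.7675] 0.24826551212518008
```

```bash
python3 -m pendant '[[[0,-3,0],[0,0,0.07]],[[0,-6,0],[0,0,0.14]],[[0,-9,0],[0,0,0.21]],[[0.5,-12,0],[0,0,0.28]],[[1,-15,0],[0,0,0.35]],[[1.5,-18,0],[0,0,0.42]],[[2,-21,0],[0,0,0.49]],[[2.6,-24,0],[0,0,0.56]],[[3.2,-27,0],[0,0,0.61]],[[3.8,-29.5,0],[0,0,0.626]]]';python3 -m pendant '[[[0.4,-1.8,0],[0,0,0.005]],[[0.7,-3.5,0],[0,0,0.005]],[[0.8,-4.2,0],[0,0,0.005]],[[0.8,-4.2,0],[0,0,0.005]],[[0.8,-4.2,0],[0,0,0.005]]]';python3 - <<'E'
from m import *
print(e,a,M[:,0],r.sense()['joints'],r.sense()['width'])
c=r.capture('wrist');save(c,'w23');np.save('c23.npy',c,allow_pickle=True)
E
```

```text
clock: 25.85
ee_pos: [0.4949, -0.3863, 0.2377]
tcp_rot: [0.26, 1.56, -0.258]
wrist_force: [0.1, -0.5, -2.5]
width: 0.251
clock: 26.27
ee_pos: [0.5025, -0.4274, 0.2366]
tcp_rot: [0.257, 1.563, -0.253]
wrist_force: [-0.9, 0.5, -2.6]
width: 0.248
[ 0.5025 -0.4274  0.2366] -0.324762480881211 [-0.0063  0.0035 -1.    ] [ 0.4891  0.4688  0.247   1.4995 -0.1174  1.195   2.0004] 0.2478698819091556
```

View pics/w23.png

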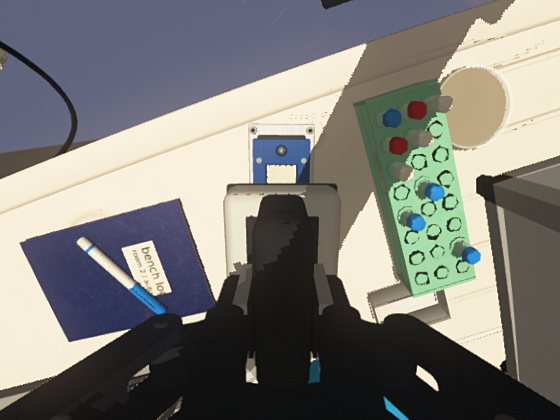

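```bash
python3 -m pendant '[[[0.23,-0.31,-2],[-0.003,-0.006,-0.006]],[[0.23,-0.31,-4.5],[-0.003,-0.006,-0.006]],[[0.23,-0.31,-7],[-0.003,-0.006,-0.006]],[[0.23,-0.31,-9.5],[-0.003,-0.006,-0.006]],[[0.23,-0.31,-11.5],[-0.003,-0.006,-0.006]],[[0.23,-0.31,-13],[-0.003,-0.006,-0.006]],[[0.23,-0.31,-13.6],[-0.003,-0.006,-0.006]],[[0.23,-0.31,-13.6],[-0.003,-0.006,-0.006]],[[0.23,-0.31,-13.6],[-0.003,-0.006,-0.006]],[[0.23,-0.31,-13.6],[-0.003,-0.006,-0.006]]]';python3 - <<'E'
from pm import *
print(e,a,M[:,0])
c=r.capture('wrist');save(c,'w24');np.save('c24.npy',c,allow_pickle=True);probe_meas(c)
c=r.capture('scene');np.save('c24s.npy',c,allow_pickle=True)
cv2.imwrite('pics/sc24.png',cv2.resize(cv2.cvtColor(c['frame'],cv2.COLOR_RGB2BGR)[270:400,270:430],None,fx=4.5,fy=4.5,interpolation=cv2.INTER_CUBIC))
E
```

```text
clock: 27.15
ee_pos: [0.5063, -0.43, 0.1027]
tcp_rot: [0.258, 1.553, -0.258]
wrist_force: [0.1, -0.7, -2.1]
width: 0.243
[ 0.5063 -0.43    0.1027] -0.3290055983121254 [ 0.0025 -0.0008 -1.    ]
bar 9038 z 0.05711852871023304 slopes [ 0.0116 -0.021 ] rect (array([-0.0021, -0.    ]), (20.97194480895996, 70.1705551147461), 89.97114562988281) min [-37.207 -10.498] max [32.968  10.4773]
body 4763 z 0.013207673420401495 slopes [ 0.0276 -0.009 ] rect (array([-0.0158, -0.001 ]), (43.33633804321289, 55.75569534301758), 0.07449901849031448) min [-37.4986 -28.8874] max [ 5.8576 26.8851]
```

View pics/w24.png

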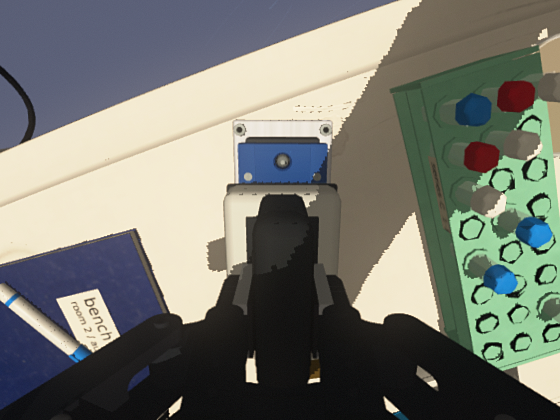

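View pics/sc24.png

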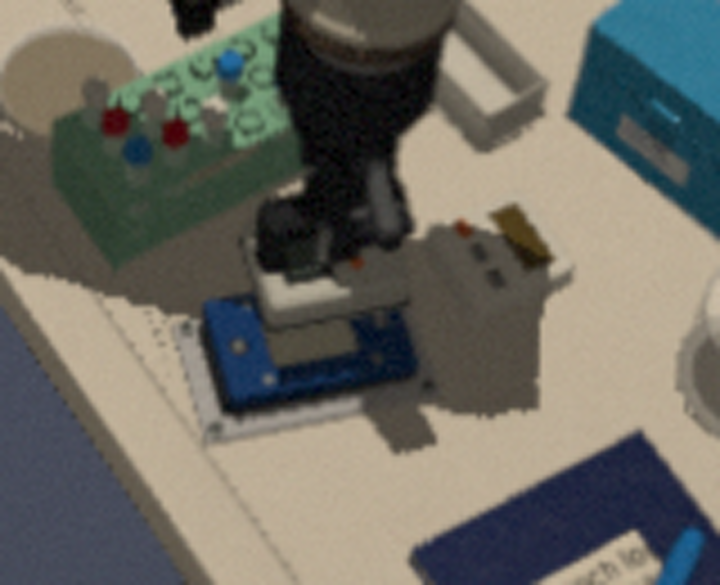

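Run:
```python
from pm import *
c=np.load('c24s.npy',allow_pickle=True).item();e,M,a=tcp();print(e)
P,uv=cloud(c)
F=np.array([.5055,-.4307]);L=np.c_[(P[:,:2]-F)@Rt.T*1e3,P[:,2]*1e3]
k=(abs(L[:,0])<55)&(abs(L[:,1])<32)
print(np.histogram(L[k][:,2],bins=np.arange(0,180,4)))
q=k&(L[:,2]>28)&(L[:,2]<42);Q=L[q];print('frame',len(Q),np.median(Q[:,2]),Q.min(0),Q.max(0))
# brightness mask for pale body
f=c['frame'][uv[:,1],uv[:,0]].astype(int)
q=k&(L[:,2]>62)&(L[:,2]<125)&(f.min(1)>110);Q=L[q];print(len(Q),np.histogram(Q[:,2],bins=np.arange(60,126,3)))
for row in Q[np.argsort(Q[:,2])][::max(1,len(Q)//25)]: print(row)
```

```text
[ 0.5062 -0.4303  0.1027]
(array([ 40,  68,  33,   8,  50, 127,  48, 143, 336,  36,   1,   0,   0,
         0,   0,   0,   0,   0,   0,   0,   0,   3,  16,  32,  36,  39,
        41,  55, 190, 127,  13,   7,   6,  11,  15,  14,  20,  25,  29,
        94,  32,   5,   5,   6]), array([  0,   4,   8,  12,  16,  20,  24,  28,  32,  36,  40,  44,  48,
        52,  56,  60,  64,  68,  72,  76,  80,  84,  88,  92,  96, 100,
       104, 108, 112, 116, 120, 124, 128, 132, 136, 140, 144, 148, 152,
       156, 160, 164, 168, 172, 176]))
frame 516 33.184215967170246 [-54.0233 -31.9949  28.0171] [50.5581 29.9829 40.3462]
82 (array([ 0,  0,  0,  0,  0,  0,  0,  0,  0,  0,  0,  0,  0,  0,  0,  0,  2,
       28, 49,  3,  0]), array([ 60,  63,  66,  69,  72,  75,  78,  81,  84,  87,  90,  93,  96,
        99, 102, 105, 108, 111, 114, 117, 120, 123]))
[-35.6675 -22.8567 109.5269]
[-36.1677 -15.9083 111.3865]
[-18.4821 -20.1764 112.1018]
[-17.8502 -17.9393 112.5875]
[-20.1553 -17.6092 112.8551]
[ -8.3674 -25.6653 113.1071]
[-35.1501 -11.9059 113.2032]
[-12.0972 -22.2892 113.2675]
[-32.9797 -20.6436 113.5919]
[-32.3211 -18.3082 113.8925]
[-32.3601 -26.4295 114.1526]
[-28.7042 -13.9635 114.2583]
[-36.1416 -23.1528 114.4527]
[-30.3173 -27.2991 114.8456]
[-23.6972 -28.7884 114.9397]
[ -0.0042 -28.6858 115.0392]
[ -6.7287 -27.3531 115.2424]
[  0.7027 -26.3562 115.327 ]
[-13.4358 -25.9945 115.3952]
[-16.4841 -28.1454 115.6501]
[-28.3573 -28.3456 115.8535]
[-17.2737 -22.8647 115.9743]
[-26.956  -23.5428 116.1544]
[-22.5399 -24.5513 116.2407]
[-29.2191 -23.163  116.3295]
[-21.8806 -22.2534 116.5893]
[-31.6004 -23.0554 116.9814]
[-35.769  -12.5778 118.7123]
```

```bash
python3 -m pendant '[[[-0.14,-0.02,-0.6],[0.001,0.002,-0.002]],[[-0.14,-0.02,-1.4],[0.001,0.002,-0.002]],[[-0.14,-0.02,-2.2],[0.001,0.002,-0.002]],[[-0.14,-0.02,-2.9],[0.001,0.002,-0.002]],[[-0.14,-0.02,-3.3],[0.001,0.002,-0.002]],[[-0.14,-0.02,-3.4],[0.001,0.002,-0.002]],[[-0.14,-0.02,-3.4],[0.001,0.002,-0.002]],[[-0.14,-0.02,-3.4],[0.001,0.002,-0.002]]]';python3 - <<'E'
from pm import *
print(e,a,M[:,0])
c=r.capture('wrist');save(c,'w25');np.save('c25.npy',c,allow_pickle=True);probe_meas(c)
c=r.capture('scene');np.save('c25s.npy',c,allow_pickle=True)
cv2.imwrite('pics/sc25.png',cv2.resize(cv2.cvtColor(c['frame'],cv2.COLOR_RGB2BGR)[270:400,270:430],None,fx=4.5,fy=4.5,interpolation=cv2.INTER_CUBIC))
E
```

```text
clock: 27.92
ee_pos: [0.5048, -0.4307, 0.0686]
tcp_rot: [0.26, 1.555, -0.26]
wrist_force: [0.3, -0.2, -2.4]
width: 0.247
[ 0.5048 -0.4307  0.0686] -0.33145077256063155 [ 0.0005 -0.0001 -1.    ]
bar 8989 z 0.05691445066182085 slopes [ 0.0103 -0.0262] rect (array([-0.0023, -0.    ]), (20.931432723999023, 70.33861541748047), 89.96746826171875) min [-37.4519 -10.4985] max [32.8894 10.4347]
body 4745 z 0.01305223054297669 slopes [ 0.0269 -0.009 ] rect (array([-0.0158, -0.0011]), (55.92512512207031, 43.90553283691406), 89.48182678222656) min [-37.7623 -29.079 ] max [ 6.4122 26.7396]
```

View pics/w25.png

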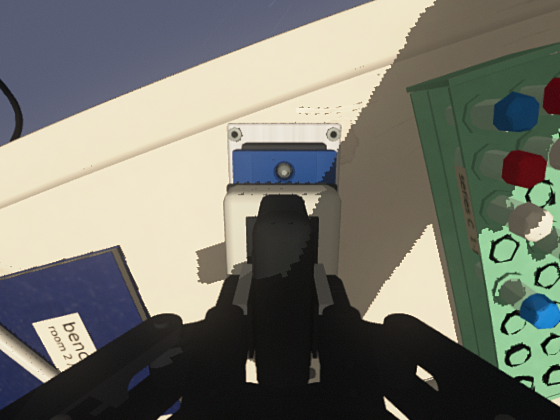

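View pics/sc25.png

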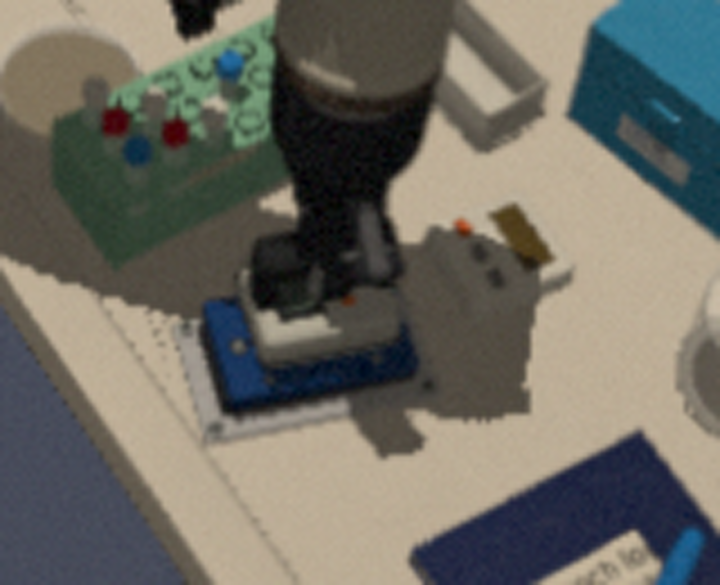

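Run:
```python
from pm import *
c=np.load('c25.npy',allow_pickle=True).item()
print(e)
print('pin',loc(pts(c,[(284.3,170.5)],.037)),'screws',loc(pts(c,[(235.5,134),(333.5,134)],.006)),'frame near corners',loc(pts(c,[(232.5,150.5),(341,150.5)],.034)))
print('probe body near edge at top z',loc(pts(c,[(226,193),(339,193),(224,215),(341,215)],e[2]+.013)))
print('bar edges',loc(pts(c,[(257,215),(315,215)],e[2]+.053)))
c=np.load('c25s.npy',allow_pickle=True).item()
P,uv=cloud(c);F=np.array([.5055,-.4307]);L=np.c_[(P[:,:2]-F)@Rt.T*1e3,P[:,2]*1e3]
k=(abs(L[:,0])<55)&(abs(L[:,1])<35)&(L[:,2]>76)&(L[:,2]<86);Q=L[k];print(len(Q),np.median(Q[:,2]),Q.min(0),Q.max(0),np.percentile(Q,[2,98],axis=0))
cv2.imwrite('pics/w25c.png',cv2.resize(cv2.cvtColor(np.load('c25.npy',allow_pickle=True).item()['frame'],cv2.COLOR_RGB2BGR)[110:240,215:355],None,fx=4.5,fy=4.5,interpolation=cv2.INTER_CUBIC))
```

```text
[ 0.5051 -0.4309  0.0691]
pin [[-40.3466   0.3216]] screws [[-59.295  -31.1333]
 [-59.3144  32.3183]] frame near corners [[-51.5097 -29.5474]
 [-51.5354  33.0356]]
probe body near edge at top z [[-37.1362 -26.5181]
 [-37.14    25.0584]
 [-26.6854 -27.9184]
 [-26.688   26.4623]]
bar edges [[-38.2327  -9.5727]
 [-38.2339  10.5063]]
327 81.18209417745948 [-39.7796 -31.7368  76.1681] [36.161  24.8559 85.7543] [[-38.354  -30.6403  76.5269]
 [ 32.8718  17.5585  85.1354]]
```

View pics/w25c.png

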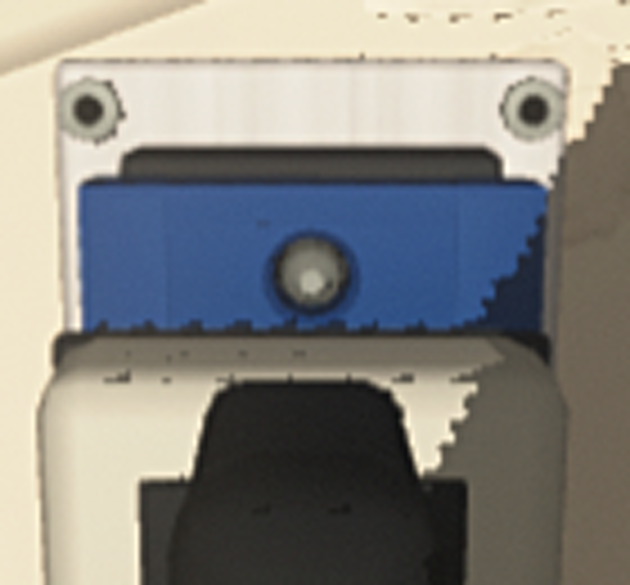

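```bash
python3 -m pendant '[[[0.02,0.1,-0.2],[0,0,0]],[[0.02,0.1,-0.4],[0,0,0]],[[0.02,0.1,-0.6],[0,0,0]],[[0.02,0.1,-0.75],[0,0,0]],[[0.02,0.1,-0.75],[0,0,0]],[[0.02,0.1,-0.75],[0,0,0]],[[0.02,0.1,-0.75],[0,0,0]],[[0.02,0.1,-0.75],[0,0,0]]]';python3 - <<'E'
from pm import *
print(e,a,M[:,0])
c=r.capture('wrist');save(c,'w26');np.save('c26.npy',c,allow_pickle=True);probe_meas(c)
c=r.capture('scene');np.save('c26s.npy',c,allow_pickle=True)
cv2.imwrite('pics/sc26.png',np.hstack([cv2.resize(cv2.cvtColor(c['frame'],cv2.COLOR_RGB2BGR)[310:370,305:385],None,fx=5,fy=5,interpolation=cv2.INTER_CUBIC),
 cv2.resize(cv2.cvtColor(np.load('c26.npy',allow_pickle=True).item()['frame'],cv2.COLOR_RGB2BGR)[110:240,215:355],(323,300),interpolation=cv2.INTER_CUBIC)]))
P,uv=cloud(c);F=np.array([.5055,-.4307]);L=np.c_[(P[:,:2]-F)@Rt.T*1e3,P[:,2]*1e3]
k=(abs(L[:,0])<55)&(abs(L[:,1])<35)&(L[:,2]>68)&(L[:,2]<79);Q=L[k];print(len(Q),np.median(Q[:,2]),np.percentile(Q,[2,98],axis=0))
s=r.sense();print(s['ee_pos'],s['qd'],s['wrist_force'])
E
```

```text
clock: 28.68
ee_pos: [0.5054, -0.4299, 0.0617]
tcp_rot: [0.26, 1.554, -0.26]
wrist_force: [-0.7, -0.3, -1.5]
width: 0.246
[ 0.5054 -0.4299  0.0617] -0.33150554754938394 [ 0.0014 -0.0006 -1.    ]
bar 9004 z 0.057170273769961914 slopes [ 0.0117 -0.0303] rect (array([-0.0019, -0.    ]), (70.56178283691406, 20.94654655456543), 0.003071449464187026) min [-37.1399 -10.4997] max [33.4217 10.4478]
body 4746 z 0.01331574386661951 slopes [ 0.0268 -0.0081] rect (array([-0.0155, -0.0012]), (55.98221969604492, 43.7455940246582), 89.4637451171875) min [-37.4075 -29.2186] max [ 6.6767 26.6136]
332 73.79246986468479 [[-38.5485 -29.2556  68.972 ]
 [ 32.6867  16.6082  78.3418]]
[ 0.5054 -0.4299  0.0617] [-0.0016 -0.0002 -0.0011 -0.0006  0.0012 -0.0004  0.0001] [ 0.6906 -0.1987 -2.8713]
```

View pics/sc26.png

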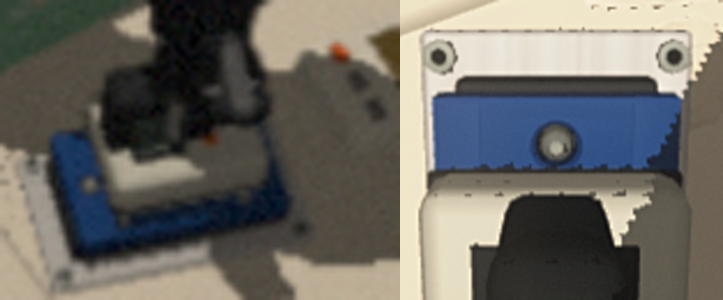

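View pics/w26.png

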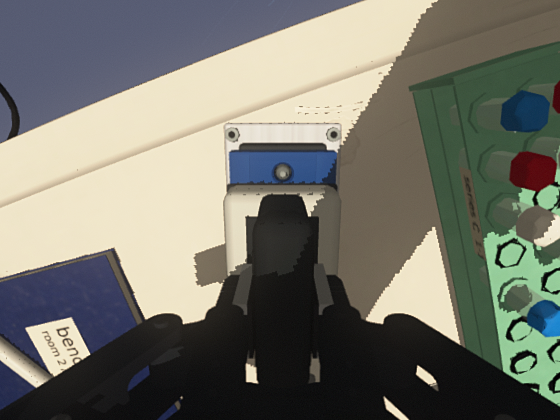

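Run:
```python
from h import *
print(r.sense()['ee_pos'],r.sense()['width']); print(r.close_job()); print(r.sense()['clock'],r.sense()['ee_pos'])
```

```text
[ 0.5054 -0.4299  0.0617] 0.253190142287519
the job is handed in; nothing more can be done
None
the job is handed in; nothing more can be done
```

The frame is seated over both pins and released. The probe is hovering over it in the gripper, and I handed the job in at about 28.8 s; it reports no verdict.

- **Frame:** I gripped it across its width, carried it over the rack and lowered it with the pin sighted through the near hole. It made about 4 N of contact at the seated height. After release, the camera showed both pins through the holes and no shift of the frame. Its centre was at about (0.505, -0.431) with yaw -0.331 rad, matching the holder to within about 1 mm.
- **Probe:** I lifted it by the handle, carried it about 22 cm above the bench past the instrument and over the rack, and lowered it over the opening. Last estimates:

| Check | Estimate | Limit |
|---|---|---|
| Gap above frame top | 9.8–10.8 mm | 5–16 mm |
| Off the opening's centre | 1–2 mm | 6 mm |
| Yaw from the frame's long side | 0.01 rad or less | 0.1 rad |
| Tool tilt | about 0.002 rad | 0.07 rad (probe) |

Joint speeds were near zero and the wrist force was consistent with the probe's weight alone.

**Disagreements:**
- The fingertips showed about 3 cm higher than the reported TCP suggested. I set all grasp heights from the cameras and contact force instead.
- Wrist-camera depth suggested probe slopes of up to 0.03 rad, but they were inconsistent between surfaces. The scene camera showed no tilt, so I put it down to depth error.
- When the gripper closed on the handle, about 6.5 N of upward force appeared, and it was gone after the lift.
- I did not re-measure the rack, dish or timer at the end. No contact with them showed in the forces or pictures.

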